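# Fit the filter glasses of a camera head and close it up

## Robot

A 6-joint arm with a two-finger parallel gripper is mounted at the origin on a cart in front of the work surface, level with it; the furniture and walls round the work are solid. World frame = base frame: x ahead of the robot, y to its left, z up, the work surface at z = 0. Lengths are in m, angles in rad, forces in N, time in s.
With the tool pointing down it reaches from about 0.325 to 0.85 m from the base axis. Payload 4.4 kg.
Tool frame: the origin (TCP) lies at the very end of the fingers, on their centre line; the grasp point (between the pads) lies hold_point_z behind it (hold_point_z is the distance from the TCP to the grasp point, in m); z points along the fingers, y is the line along which they close (so a half turn about z gives the same grasp; the last joint's range is limited). The gripper opens to 94 mm and grips with 3 to 60 N. Pads are 16 mm wide; open, the fingers measure 119 mm over their backs; the gripper's body (75 mm by 177 mm) begins 78 mm behind the grasp point.
Start: joints at [1.107, 0.207, 1.542, -0, 1.393, -0.15], TCP at [0.177, 0.547, 0.205] pointing down, gripper open.
Joint ranges: [-2.73, 2.73], [-0.86, 2.22], [0.23, 2.46], [-1.11, 4.25], [0.08, 2.63], [-2.82, 2.82]. Speed limits (rad/s): [2.79, 2.79, 3.14, 3.14, 3.14, 3.14].

## Interface

Orientations are given as a 3x3 rotation matrix whose columns are the frame's x, y, z axes.
In Python, from cell import * gives the robot as it stands.
- The arm moves only by the tool servo_tool, never from a script. Its argument "moves" is text: rows parted by semicolons, each of 5 numbers parted by spaces: the shift along the tool's x, y, z in mm, then the turn about the tool's z in rad, then the opening in per cent of the stroke, from 0 (shut) to 100 (fully open). A call has exactly 8 rows; each row shifts and turns the commanded pose from where the row before left it, along the tool's axes as they then stand; what a row does not reach is not made up. A row lasts 1/12 s, in which the tool goes at most 41.7 mm and 7.16 degrees, less where a joint would pass 70% of its speed; a pose out of reach is approached as far as the arm can. A call is refused whole if a number of a shift passes 41.7 or a number of a turn 0.125, either way. A call with a gripper value outside its range is refused whole. The fingers move at their own pace and stop on an object; "newtons" is the grip in N (left out, the last holds). Time passes only in rows, so rows that do not move let the fingers close, or fill a call up. It gives the time, the measured TCP pose, the force, the opening and the grip force at its end, in the units of the state.
- observe(): the state, without advancing time (a new reading comes with each control period).
- grab_frame(name): name is "side" or "top" or "wrist"; returns a dict with "img" (420x560x3 uint8, red, green, blue), "fx", "fy", "cx", "cy" (pixels), "k1" (the pictures are not rectified: a ray, as slopes to the right and down, at radius r is drawn at 1 + k1 r^2 times it, then the intrinsics apply), "R" (3x3) and "t" (3): a world point X has camera coordinates R X + t. Camera axes: x right, y down, z forward; pixel columns grow to the right and rows downward; lengths in m; the calibration is good to about 2 mm. A picture is of the moment at which its call begins. There is no depth.
- hand_in(): hands the job in; it is judged then, once.
Trained networks look in a picture, given as the dict that the camera call returned (one of the last four; its "shot" number tells which), for a name from the list of things; names that differ only in an ending like _2 or _b are one class to them, and where a whole thing is asked for, a point or a joint stands for the part that bears it (a point fixed in the world has none). Each returns a list of dicts, best first, with "score" (0 to 1); they miss things now and then, are a little off and sometimes report something else, mostly with a low value. They report only what shows in the picture. A call takes as long as a camera call.
- boxes_of(name, picture): "centre" ([column, row] in pixels, amid what is visible of it).
- silhouettes(name, picture): "mask" (420x560 bool, what is visible of it) and "centre" ([column, row] in pixels, amid what is visible of it).
The state is a dict: "t": time; "joints": joint angles; "qd": joint speeds; "joint_torque": joint torques, N m; "position": TCP position; "tcp_rot": TCP orientation; "force": force on the tool from outside, world axes, zero at the start; "torque": the same for the moment, N m; "grip_width": finger opening in m; "gripper_force": force on a finger pad.
Only numpy, scipy, OpenCV 4.12 (cv2) and the standard library are available. Lean on these libraries where they do the work, as an engineer would, in place of code of your own. Each camera call takes 0.05 s, during which the arm holds its last target. There are 200 camera calls.

## Task

For each filter glass laid out on the white sheet, pull the orange dust plug out of one cell of the camera head and put it in the white tray, lay the glass in that cell and screw one of the black retaining rings clockwise over it until it clamps the glass snugly; a cell that gets no glass keeps its plug. Then set the yellow transit cover over the head and press it down until both spring clips snap over its lips, without forcing it. Leave the tools round about alone.

Things in the scene. Friction and masses are not known exactly. Their poses are not given: they have to be found in the camera images.
- camera_head: Grey three-channel camera head lying face up, fixed to the bench: a block 96 mm (x) by 280 mm (y), its flat front face 50 mm above the bench, with three filter cells 95 mm apart along its y. Origin on the bench under its middle. A steel spring clip stands at each short end, to 160 mm from the middle and 75 mm above the bench.
- cell_0 (a point): Where the centre of a glass lies when seated in the cell at the head's +y end, 62 mm above the bench, 12 mm above the face. Each cell is an upright aluminium tube standing 14 mm above the face, bore 45 mm, outside 50.5 mm; a seated glass stands 3 mm proud of it.
- cell_1 (a point): The same in the middle cell. Each cell carries outside a coarse three-start thread, 59 mm across. It takes a ring's three lugs from above where they stand at the white dashes on the face (towards the head's +x and 120 deg to either side, 8 deg of error allowed); the ring then rests with its lower edge about 6 mm above the face.
- cell_2 (a point): The same in the cell at the -y end. From the dashes, a ring turned clockwise seen from above goes down 4.4 mm per rad, with about 1 mm of axial play. It comes snug on the glass about 1.1 rad past the dashes, lower edge 2 mm above the face; 0.1 to 0.2 rad more clamps it firmly, and it stays put.
- glass_red: Red filter glass in a black rim: a disc 42 mm in diameter, 10 mm thick, the same either way up, flat on the white sheet (2 mm thick). Origin: its centre, z along its axis. 35 g. Absent in some starts.
- glass_green: Green filter glass in a black rim: a disc 42 mm in diameter, 10 mm thick, the same either way up, flat on the white sheet (2 mm thick). Origin: its centre, z along its axis. 35 g. Absent in some starts.
- glass_blue: Blue filter glass in a black rim: a disc 42 mm in diameter, 10 mm thick, the same either way up, flat on the white sheet (2 mm thick). Origin: its centre, z along its axis. 35 g. Absent in some starts.
- ring_0: Black retaining ring, one of three alike (spare ones stay where they are), 69 mm across, 30 mm high: a skirt (0 to 15 mm), a plate (15 to 18 mm, bore 30 mm), and on top from 18 to 30 mm a knurled collar 44 mm across, the place to grip. Origin: centre of the lower edge, z up. 70 g. Its rubber pad is 4 mm thick.
- ring_1: Retaining ring, like ring_0. Inside the skirt three lugs (20 deg wide, 3.5 mm high, level with the lower edge) point inwards, at the ring's own +x and 120 deg to either side; a white dash on the plate marks each.
- ring_2: Retaining ring, like ring_0 and ring_1.
- cover: Yellow hood, 106 mm (x) by 276 mm (y), open below, standing on the bench; either way round fits. Origin: middle of its lower edge, z up. Top at 48 mm; a black bar handle along y, 16 mm wide, 110 mm long, lies 64 to 76 mm above the origin: grip it across. The long walls straddle the head's long sides (2 mm play each side, flared). 0.28 kg.
- cover_home (a point): Where the cover's origin comes when it is fully on: over the middle of the head, 42 mm above the bench. Lips on the end walls, 145 mm from the middle, meet the clips about 15 mm above this; passing the clips takes some 8 to 15 N in all (one end may go before the other), then the resistance drops and the end walls stand on the face.
- clip_left (a joint): Spring clip at the head's +y end: 0 rad at rest or snapped over the cover's lip; grows as it is pushed outwards (about 0.12 as a lip passes).
- clip_right (a joint): The same at the -y end.
- plug_0: Orange plastic dust plug sitting loosely in cell_0 at the start: a disc 42 mm across in the bore with a 48 mm flange on top and a knurled knob, 20 mm across, standing up from 5 to 21 mm above the origin: pull it straight up by the knob. Origin: on its axis, 5 mm above its underside (at the cell's point when seated), z up. 20 g.
- plug_1: Dust plug in cell_1 at the start, like plug_0.
- plug_2: Dust plug in cell_2 at the start, like plug_0.
- tray: White open tray, fixed to the bench, 176 mm (x) by 76 mm (y), 22 mm high, walls and floor 3 mm; holds the three plugs side by side along its x, in any posture. Origin: centre of its underside.
- swab_jar: Bystander: clear jar of cotton swabs, 55 mm across, 89 mm high; leave it alone.
- loupe: Bystander: black eye loupe, 41 mm across, 36 mm high; leave it alone.
- hex_key_set: Bystander: red folding hex key set, 98 mm long; leave it alone.
- tweezers_fine: Bystander: steel tweezers, 126 mm long; leave them alone.

How it is judged:
On the way, in this order (a step that is already met when the one before it is completed fails the run):
1. every filter glass laid out lies in a cell and is clamped by a retaining ring ((distance between glass_red and cell_0 below 0.003 m or distance between glass_red and cell_1 below 0.003 m or distance between glass_red and cell_2 below 0.003 m) and ((horizontal distance between ring_0 and glass_red below 0.005 m and z of ring_0 in the frame of camera_head below 0.0535 m and angle between ring_0's own z axis and vertical below 0.05 rad and contact force between ring_0 and glass_red above 2 N) or (horizontal distance between ring_1 and glass_red below 0.005 m and z of ring_1 in the frame of camera_head below 0.0535 m and angle between ring_1's own z axis and vertical below 0.05 rad and contact force between ring_1 and glass_red above 2 N) or (horizontal distance between ring_2 and glass_red below 0.005 m and z of ring_2 in the frame of camera_head below 0.0535 m and angle between ring_2's own z axis and vertical below 0.05 rad and contact force between ring_2 and glass_red above 2 N)) and (distance between glass_green and cell_0 below 0.003 m or distance between glass_green and cell_1 below 0.003 m or distance between glass_green and cell_2 below 0.003 m) and ((horizontal distance between ring_0 and glass_green below 0.005 m and z of ring_0 in the frame of camera_head below 0.0535 m and angle between ring_0's own z axis and vertical below 0.05 rad and contact force between ring_0 and glass_green above 2 N) or (horizontal distance between ring_1 and glass_green below 0.005 m and z of ring_1 in the frame of camera_head below 0.0535 m and angle between ring_1's own z axis and vertical below 0.05 rad and contact force between ring_1 and glass_green above 2 N) or (horizontal distance between ring_2 and glass_green below 0.005 m and z of ring_2 in the frame of camera_head below 0.0535 m and angle between ring_2's own z axis and vertical below 0.05 rad and contact force between ring_2 and glass_green above 2 N)) and (distance between glass_blue and cell_0 below 0.003 m or distance between glass_blue and cell_1 below 0.003 m or distance between glass_blue and cell_2 below 0.003 m) and ((horizontal distance between ring_0 and glass_blue below 0.005 m and z of ring_0 in the frame of camera_head below 0.0535 m and angle between ring_0's own z axis and vertical below 0.05 rad and contact force between ring_0 and glass_blue above 2 N) or (horizontal distance between ring_1 and glass_blue below 0.005 m and z of ring_1 in the frame of camera_head below 0.0535 m and angle between ring_1's own z axis and vertical below 0.05 rad and contact force between ring_1 and glass_blue above 2 N) or (horizontal distance between ring_2 and glass_blue below 0.005 m and z of ring_2 in the frame of camera_head below 0.0535 m and angle between ring_2's own z axis and vertical below 0.05 rad and contact force between ring_2 and glass_blue above 2 N))), for 0.3 s.
2. the cover is snapped on (distance between cover and cover_home below 0.004 m and angle between cover's own z axis and vertical below 0.03 rad and angle between the y axis of cover and the y axis of camera_head, either way round below 0.04 rad and value of joint each of clip_left, clip_right below 0.04 rad), for 0.3 s.
At the end, for the whole second after the job is handed in: Each glass lies seated in a cell (3 mm); a ring over it: centred (5 mm), level, lower edge under 3.5 mm above the face, pressing on the glass with over 2 N. Unused cells keep a plug (3 mm); other plugs in the tray. Cover fully down (4 mm), level, square, clips sprung back (below 0.04), all at rest (all of step 1 and all of step 2 and ((z of plug_0 in the frame of tray between 0 and 0.04 m and x of plug_0 in the frame of tray between -0.088 and 0.088 m and y of plug_0 in the frame of tray between -0.038 and 0.038 m) or distance between plug_0 and cell_0 below 0.003 m or distance between plug_0 and cell_1 below 0.003 m or distance between plug_0 and cell_2 below 0.003 m) and ((z of plug_1 in the frame of tray between 0 and 0.04 m and x of plug_1 in the frame of tray between -0.088 and 0.088 m and y of plug_1 in the frame of tray between -0.038 and 0.038 m) or distance between plug_1 and cell_0 below 0.003 m or distance between plug_1 and cell_1 below 0.003 m or distance between plug_1 and cell_2 below 0.003 m) and ((z of plug_2 in the frame of tray between 0 and 0.04 m and x of plug_2 in the frame of tray between -0.088 and 0.088 m and y of plug_2 in the frame of tray between -0.038 and 0.038 m) or distance between plug_2 and cell_0 below 0.003 m or distance between plug_2 and cell_1 below 0.003 m or distance between plug_2 and cell_2 below 0.003 m) and ((horizontal distance between ring_0 and cell_0 below 0.005 m and z of ring_0 in the frame of camera_head above 0.04 m) or (horizontal distance between ring_1 and cell_0 below 0.005 m and z of ring_1 in the frame of camera_head above 0.04 m) or (horizontal distance between ring_2 and cell_0 below 0.005 m and z of ring_2 in the frame of camera_head above 0.04 m) or distance between any of plug_0, plug_1, plug_2 and cell_0 below 0.003 m) and ((horizontal distance between ring_0 and cell_1 below 0.005 m and z of ring_0 in the frame of camera_head above 0.04 m) or (horizontal distance between ring_1 and cell_1 below 0.005 m and z of ring_1 in the frame of camera_head above 0.04 m) or (horizontal distance between ring_2 and cell_1 below 0.005 m and z of ring_2 in the frame of camera_head above 0.04 m) or distance between any of plug_0, plug_1, plug_2 and cell_1 below 0.003 m) and ((horizontal distance between ring_0 and cell_2 below 0.005 m and z of ring_0 in the frame of camera_head above 0.04 m) or (horizontal distance between ring_1 and cell_2 below 0.005 m and z of ring_1 in the frame of camera_head above 0.04 m) or (horizontal distance between ring_2 and cell_2 below 0.005 m and z of ring_2 in the frame of camera_head above 0.04 m) or distance between any of plug_0, plug_1, plug_2 and cell_2 below 0.003 m) and linear speed of each of cover, glass_red, glass_green, glass_blue, plug_0, plug_1, plug_2 below 0.02 m/s); the robot touches nothing.
It fails at once if the cover is forced: pushed against the camera head with more than 70 N (contact force between cover and camera_head above 70 N).
It fails at once if the swab jar beside the work is pushed away (more than 3 cm) (distance of swab_jar from where it was at the start of the episode above 0.03 m).
It fails at once if the loupe beside the work is pushed away (more than 3 cm) (distance of loupe from where it was at the start of the episode above 0.03 m).
It fails at once if the hex key set beside the work is pushed away (more than 3 cm) (distance of hex_key_set from where it was at the start of the episode above 0.03 m).
It fails at once if the tweezers beside the work is pushed away (more than 3 cm) (distance of tweezers_fine from where it was at the start of the episode above 0.03 m).
Of glass_red, glass_green, glass_blue only 2 to 3 are there at a start; the rules pass over those that are not, and their reading is None.
At some moment in a run one of glass_red, glass_green, glass_blue, ring_0, ring_1, ring_2, cover may be knocked a few centimetres aside while the robot is not near it.
Once in a run the grip may slacken for a moment while it holds something.
It also fails if it takes over 210 s, if anything falls off the work surface, if the arm or the gripper's body presses on something with over 40 N, if the wrist force passes 120 N, or if a joint passes its speed limit or range.

## Working session

There is one attempt and no reset: what is moved stays moved. The work goes in short steps, Python scripts to look and compute and a tool call to move; the robot and the scene stay as the last step left them, time stands still between calls to the robot, and variables do not carry over. Pictures are saved under pics/ and viewed, at most 14 in all, crops included, and the job is handed in when it is done.

Besides the shell and the picture viewer there is one more tool, called after "Call:" by a JSON object that holds its "name" and its "arguments". servo_tool: Moves the arm, as the interface text tells. Its arguments: {"type":"object","properties":{"moves":{"type":"string"},"newtons":{"type":"number"}},"required":["moves"]}

```bash
mkdir -p pics; ls; cat > h.py <<'E'
from cell import *
import numpy as np, cv2, json
def save(n,im): cv2.imwrite('pics/'+n+'.png',cv2.cvtColor(im,cv2.COLOR_RGB2BGR))
def ray(f,uv):
    K=np.array([[f['fx'],0,f['cx']],[0,f['fy'],f['cy']],[0,0,1.]])
    d=np.array([(uv[0]-f['cx'])/f['fx'],(uv[1]-f['cy'])/f['fy']]); s=d.copy()
    for _ in range(30): s=d/(1+f['k1']*(s@s))
    R=np.array(f['R']);t=np.array(f['t'])
    return -R.T@t, R.T@np.array([s[0],s[1],1.])
def at(f,uv,z):
    c,d=ray(f,uv); return c+d*(z-c[2])/d[2]
def proj(f,X):
    x=np.array(f['R'])@np.array(X)+np.array(f['t']); s=x[:2]/x[2]; s=s*(1+f['k1']*(s@s))
    return np.array([s[0]*f['fx']+f['cx'],s[1]*f['fy']+f['cy']])
E
python3 - <<'E'
from h import *
s=observe(); print({k:np.round(v,3).tolist() for k,v in s.items() if k not in('qd','joint_torque')})
for n in ('top','side'):
    f=grab_frame(n); save(n+'0',f['img']); print(n,[round(float(f[k]),3) for k in('fx','fy','cx','cy','k1')],ray(f,(280,210)))
    for o in ('camera_head','glass_red','glass_green','glass_blue','ring_0','cover','plug_0','tray','swab_jar','loupe','hex_key_set','tweezers_fine'):
        print(o,[(round(b['score'],2),np.round(b['centre']).tolist(),np.round(at(f,b['centre'],0.0)[:2],3).tolist()) for b in boxes_of(o,f)[:4]])
E
```

```text
pics
{'t': 0.0, 'joints': [1.108, 0.207, 1.543, -0.0, 1.393, -0.151], 'position': [0.177, 0.546, 0.204], 'tcp_rot': [[-0.951, 0.308, -0.001], [0.308, 0.951, -0.002], [0.0, -0.002, -1.0]], 'force': [-0.024, 0.067, 0.262], 'torque': [0.018, 0.068, 0.01], 'gripper_force': 0.0, 'grip_width': 0.094}
top [405.028, 405.028, 280.033, 212.339, 0.018] (array([0.29045546, 0.01176497, 1.15948546]), array([ 0.21094314, -0.01608558, -0.97738304]))
camera_head []
glass_red [(0.65, [176.0, 211.0], [0.569, 0.295]), (0.31, [185.0, 264.0], [0.413, 0.277])]
glass_green [(0.56, [187.0, 264.0], [0.411, 0.271]), (0.45, [366.0, 198.0], [0.551, -0.263])]
glass_blue [(0.19, [376.0, 253.0], [0.389, -0.269])]
ring_0 [(0.89, [370.0, 200.0], [0.543, -0.273]), (0.77, [374.0, 223.0], [0.474, -0.276]), (0.59, [379.0, 253.0], [0.388, -0.275])]
cover [(0.95, [276.0, 179.0], [0.635, -0.004]), (0.68, [286.0, 241.0], [0.449, -0.016])]
plug_0 [(0.67, [256.0, 232.0], [0.484, 0.067]), (0.64, [324.0, 235.0], [0.453, -0.127])]
tray [(0.84, [416.0, 206.0], [0.511, -0.405]), (0.41, [295.0, 240.0], [0.448, -0.042])]
swab_jar [(0
[... 403 characters left out ...]
64, [247.0, 276.0], [0.571, 0.268]), (0.37, [296.0, 286.0], [0.426, 0.267])]
glass_green [(0.49, [294.0, 284.0], [0.433, 0.262])]
glass_blue [(0.63, [307.0, 215.0], [0.462, -0.045])]
ring_0 [(0.71, [314.0, 170.0], [0.494, -0.314]), (0.61, [295.0, 171.0], [0.561, -0.29]), (0.53, [336.0, 178.0], [0.402, -0.285])]
cover [(0.8, [255.0, 210.0], [0.64, -0.028])]
plug_0 [(0.43, [310.0, 203.0], [0.466, -0.115])]
tray [(0.88, [315.0, 154.0], [0.512, -0.423])]
swab_jar [(0.76, [265.0, 160.0], [0.693, -0.335])]
loupe [(0.46, [293.0, 325.0], [0.403, 0.402])]
hex_key_set [(0.88, [214.0, 313.0], [0.619, 0.419])]
tweezers_fine [(0.73, [264.0, 320.0], [0.481, 0.407]), (0.52, [291.0, 325.0], [0.407, 0.406])]
```

```bash
python3 - <<'E'
import cv2
a=cv2.imread('pics/top0.png')[120:340,90:470]; cv2.imwrite('pics/top0c.png',cv2.resize(a,(800,463),interpolation=cv2.INTER_CUBIC))
a=cv2.imread('pics/side0.png')[120:360,180:420]; cv2.imwrite('pics/side0c.png',cv2.resize(a,(600,600),interpolation=cv2.INTER_CUBIC))
E
```

```text
(no output)
```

View pics/top0c.png

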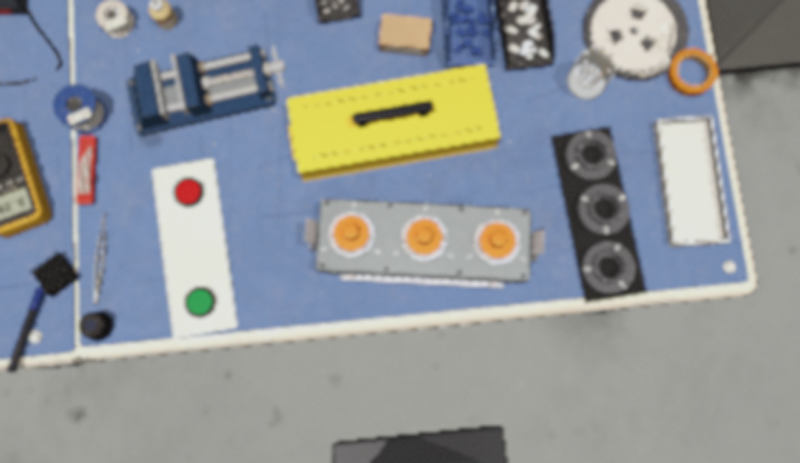

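View pics/side0c.png

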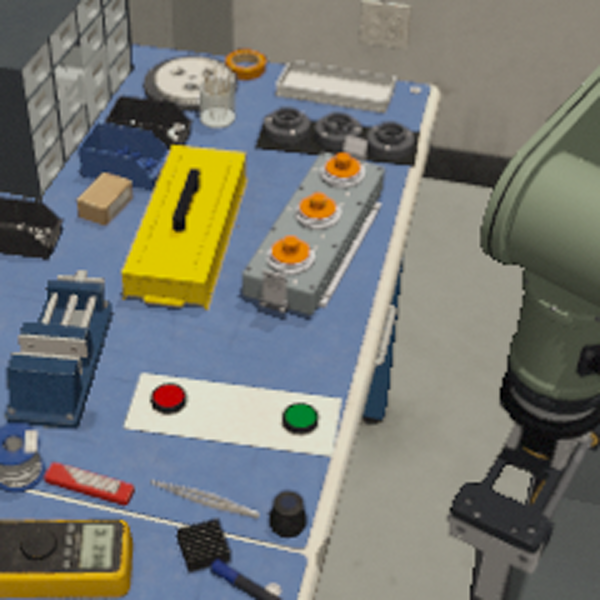

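```bash
cat >> h.py <<'E'
def blobs(f,lo,hi,amin=30,roi=None):
    h=cv2.cvtColor(f['img'],cv2.COLOR_RGB2HSV); m=cv2.inRange(h,np.array(lo),np.array(hi))
    n,l,st,c=cv2.connectedComponentsWithStats(m)
    return [(int(st[i,4]),c[i].tolist(),m*0+255*(l==i).astype('uint8')) for i in np.argsort(-st[:,4]) if i and st[i,4]>=amin]
RED=((0,120,60),(6,255,255));RED2=((172,120,60),(180,255,255));GRN=((50,100,40),(80,255,255));ORG=((7,140,120),(20,255,255));YEL=((22,140,90),(35,255,255))
def yaw():
    s=observe(); R=np.array(s['tcp_rot']); return np.arctan2(R[1,1],R[0,1])
def goto(x,y,z,yw=None):
    "shift in tool axes (mm) from the measured pose; yw: wanted world direction of tool y (mod pi), turn is about tool z"
    s=observe(); R=np.array(s['tcp_rot']); d=R.T@(np.array([x,y,z])-s['position'])*1000
    if yw is not None:
        t=-(yw-np.arctan2(R[1,1],R[0,1])); t=(t+np.pi/2)%np.pi-np.pi/2
    else: t=0
    print('t%.2f pos'%s['t'],np.round(s['position'],4),'shift',np.round(d,1),'n>=%.1f'%(np.abs(d).max()/41.7),'turn %.3f'%t,'j6 %.2f'%s['joints'][5],'w %.4f gf %.1f F'%(s['grip_width'],s['gripper_force']),np.round(s['force'],1))
    return d,t
E
python3 - <<'E'
from h import *
f=grab_frame('top'); g=grab_frame('side'); w=grab_frame('wrist')
s=observe(); R=np.array(s['tcp_rot'])
c,d=ray(w,(280,210)); print('wrist cam in tool',R.T@(c-s['position']),R.T@d, w['fx']); 
print('wristR in tool',np.round(np.array(w['R'])@R,2))
for n,q,zz in (('red',RED,.012),('red2',RED2,.012),('grn',GRN,.012),('org',ORG,.07),('yel',YEL,.048)):
    print(n,[(a,np.round(at(f,c,zz)[:2],4).tolist()) for a,c,_ in blobs(f,*q)[:6]],'side',[(a,np.round(at(g,c,zz)[:2],4).tolist()) for a,c,_ in blobs(g,*q)[:6]])
b=blobs(f,*YEL)[0]; r=cv2.minAreaRect(np.argwhere(b[2]>0)[:,::-1].astype('float32')); print(r,[np.round(at(f,p,.048)[:2],4).tolist() for p in cv2.boxPoints(r)])
for o,z in (('swab_jar',.045),('camera_head',.05),('tray',.011),('ring_0',.018)):
    for fr,nm in((f,'top'),(g,'side')): print(o,nm,[(round(b['score'],2),np.round(at(fr,b['centre'],z)[:2],4).tolist(),int(b['mask'].sum())) for b in silhouettes(o,fr)[:3]])
E
```

```text
wrist cam in tool [ 0.0701945  -0.00056259 -0.17812601] [-0.23700124  0.01878117  0.97151542] 303.3271592979259
wristR in tool [[ 0.    1.   -0.  ]
 [-0.97  0.   -0.24]
 [-0.24  0.    0.97]]
red [(96, [0.5654, 0.2845]), (89, [0.613, 0.4206]), (67, [0.7614, 0.7155])] side [(173, [0.6105, 0.4308]), (134, [0.7593, 0.708]), (80, [0.7731, 0.7623]), (69, [0.5682, 0.2843])]
red2 [] side []
grn [(613, [0.5133, 0.6231]), (112, [0.4129, 0.2761]), (49, [0.9007, 0.6194]), (37, [0.6227, 0.7388])] side [(921, [0.5121, 0.6344]), (99, [0.4133, 0.2763]), (71, [0.9078, 0.5532]), (42, [0.6274, 0.7309])]
org [(180, [0.447, -0.1236]), (178, [0.4614, -0.0299]), (177, [0.6476, -0.4116]), (175, [0.4753, 0.0634]), (172, [0.5861, 0.4816])] side [(125, [0.4759, 0.0662]), (108, [0.4617, -0.0276]), (98, [0.447, -0.1224]), (87, [0.6417, -0.3434])]
yel [(3470, [0.6244, -0.0053]), (100, [0.8748, 0.726])] side [(2074, [0.622, 0.0339]), (602, [0.5854, 0.5712]), (278, [0.8964, 0.4383]), (34, [0.8766, 0.7273])]
((275.9727783203125, 177.8184051513672), (39.00624465942383, 96.08695220947266), 79.42648315429688) [[0.6705, 0.1377], [0.6962, -0.1384], [0.5801, -0.1449], [0.5558, 0.1258]]
swab_jar top [(0.88, [0.6709, -0.2764], 390)]
swab_jar side [(0.8, [0.6661, -0.2418], 327)]
camera_head top [(0.61, [0.4289, -0.0232], 3318)]
camera_head side [(0.79, [0.4487, -0.0067], 1910), (0.56, [0.4919, 0.1098], 119)]
tray top [(0.9, [0.5039, -0.4041], 1720)]
tray side [(0.84, [0.5121, -0.3937], 703)]
ring_0 top [(0.96, [0.4755, -0.2676], 383), (0.91, [0.5463, -0.2789], 351), (0.67, [0.3972, -0.2617], 371)]
ring_0 side [(0.79, [0.4038, -0.2693], 245), (0.79, [0.5634, -0.259], 208), (0.57, [0.4943, -0.281], 218)]
```

```bash
python3 - <<'E'
from h import *
goto(.461,-.03,.205,1.421)
E
```

```text
t1.85 pos [0.1769 0.5471 0.2054] shift [-447.9 -461.7    0.5] n>=11.1 turn -0.163 j6 -0.15 w 0.0938 gf 0.0 F [ 1.7  0.5 -0.2]
```

Call:
{"name": "servo_tool", "arguments": {"moves": "-28 -28.9 0 0 100;-28 -28.9 0 0 100;-28 -28.9 0 0 100;-28 -28.9 0 0 100;-28 -28.9 0 0 100;-28 -28.9 0 0 100;-28 -28.9 0 0 100;-28 -28.9 0 0 100"}}

```text
t: 2.52
position: [0.3194, 0.2566, 0.2058]
tcp_rot: [[-0.952, 0.307, 0.001], [0.307, 0.952, 0.0], [-0.001, 0.001, -1.0]]
force: [0.6, -0.3, -0.2]
grip_width: 0.0936
gripper_force: 0.0
```

Call:
{"name": "servo_tool", "arguments": {"moves": "-28 -28.9 0 0 100;-28 -28.9 0 0 100;-28 -28.9 0 0 100;-28 -28.9 0 0 100;-28 -28.9 0 0 100;-28 -28.9 0 0 100;-28 -28.9 0 -0.08 100;-28 -28.9 0 -0.08 100"}}

```text
t: 3.18
position: [0.4641, -0.0314, 0.2058]
tcp_rot: [[-0.989, 0.149, 0.001], [0.149, 0.989, -0.0], [-0.001, -0.0, -1.0]]
force: [1.1, 0.0, 0.2]
grip_width: 0.0943
gripper_force: 0.0
```

```bash
python3 - <<'E'
from h import *
goto(.461,-.03,.205,1.421)
w=grab_frame('wrist'); save('w1',w['img'])
print(w['img'].shape,[(a,np.round(c).tolist(),np.round(at(w,c,.072)[:2],4).tolist()) for a,c,_ in blobs(w,*ORG)])
E
```

```text
t3.18 pos [ 0.4641 -0.0314  0.2058] shift [3.2 0.9 0.7] n>=0.1 turn -0.000 j6 -1.67 w 0.0943 gf 0.0 F [1.1 0.  0.2]
(420, 560, 3) [(1454, [186.0, 202.0], [0.4477, -0.1239]), (1413, [361.0, 202.0], [0.4747, 0.0594]), (1402, [274.0, 202.0], [0.4613, -0.0323]), (192, [71.0, 325.0], [0.5737, -0.2941]), (101, [479.0, 330.0], [0.6528, 0.1889])]
```

View pics/w1.png

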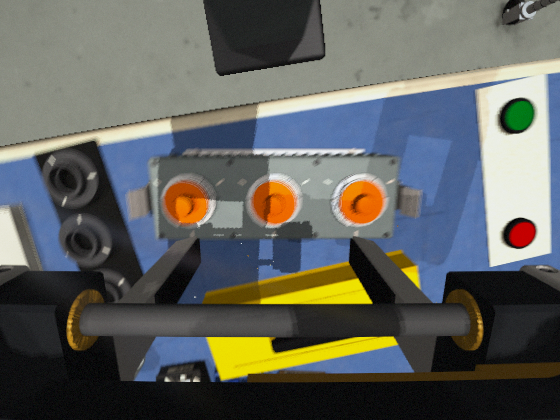

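```bash
cat >> h.py <<'E'
def disc(f,m,z):
    "centre (world) and radius of the outline of mask m taken as a horizontal circle at height z"
    c=max(cv2.findContours(m,cv2.RETR_EXTERNAL,cv2.CHAIN_APPROX_NONE)[0],key=cv2.contourArea)
    h=cv2.convexHull(c)[:,0]; 
    P=np.array([at(f,p,z)[:2] for p in c[:,0]]); 
    from scipy.optimize import least_squares
    r=least_squares(lambda q:np.hypot(*(P-q[:2]).T)-q[2],[*P.mean(0),.02],loss='soft_l1',f_scale=.0007).x
    return r
def head(f):
    C=[disc(f,b[2],.067) for b in blobs(f,*ORG,amin=60)[:8]]
    return [np.round(c,4).tolist() for c in C]
E
python3 - <<'E'
from h import *
w=grab_frame('wrist')
print(head(w)); print('top',head(grab_frame('top'))); print('side',head(grab_frame('side')))
for q,n in((RED,'r'),(GRN,'g')): print(n,[np.round(disc(w,b[2],.012),4) for b in blobs(w,*q)[:2]])
print([ (round(b['score'],2),np.round(at(w,b['centre'],.015),3)) for b in boxes_of('ring_0',w)])
E
```

```text
[[0.4612, -0.03, 0.0233], [0.4756, 0.0632, 0.0233], [0.4469, -0.1233, 0.0233], [0.6053, -0.2451, 0.0702], [0.6667, 0.1564, 0.0291]]
top [[0.4626, -0.0304, 0.02], [0.6492, -0.4125, 0.03], [0.577, 0.5961, 0.125]]
side [[0.4766, 0.0624, 0.0222], [0.4625, -0.0319, 0.0222], [0.4483, -0.126, 0.0231], [0.6443, -0.3516, 0.0326]]
r [array([0.5656, 0.2851, 0.0164])]
g [array([0.4132, 0.2767, 0.0172])]
[(0.98, array([ 0.486, -0.272,  0.015])), (0.81, array([ 0.406, -0.269,  0.015])), (0.64, array([ 0.541, -0.257,  0.015])), (0.25, array([ 0.694, -0.27 ,  0.015]))]
```

```bash
python3 - <<'E'
from h import *
import cell; print([n for n in dir(cell) if not n.startswith('__')], getattr(cell,'hold_point_z',None))
goto(.4757,.0637,.071,1.418)
w=grab_frame('top')
for s in silhouettes('tray',w)[:1]:
    r=cv2.minAreaRect(np.argwhere(s['mask'])[:,::-1].astype('float32')); P=[at(w,p,.011)[:2] for p in cv2.boxPoints(r)]; print(np.round(P,3),np.mean(P,0))
E
```

```text
['MotionError', 'boxes_of', 'grab_frame', 'hand_in', 'hold_point_z', 'observe', 'silhouettes'] 0.0188
t3.43 pos [ 0.4632 -0.0288  0.2052] shift [  1.7  93.2 134.2] n>=3.2 turn -0.001 j6 -1.67 w 0.0941 gf 0.0 F [-1.1 -0.1 -0. ]
[[ 0.602 -0.367]
 [ 0.603 -0.458]
 [ 0.42  -0.446]
 [ 0.418 -0.358]] [ 0.51064249 -0.40750028]
```

Call:
{"name": "servo_tool", "arguments": {"moves": "0.5 31 10 0 60;0.5 31 20 0 60;0.7 31.2 25 0 60;0 0 25 0 60;0 0 25 0 60;0 0 20 0 60;0 0 6 0 60;0 0 0 0 60"}}

```text
t: 4.2
position: [0.4738, 0.0645, 0.0729]
tcp_rot: [[-0.989, 0.15, -0.004], [0.15, 0.989, 0.0], [0.004, -0.0, -1.0]]
force: [0.0, -0.3, 0.3]
grip_width: 0.0565
gripper_force: 0.0
```

```bash
python3 - <<'E'
from h import *
goto(.4757,.0637,.069,1.418)
E
```

```text
t4.20 pos [0.4738 0.0645 0.0729] shift [-2.  -0.5  3.9] n>=0.1 turn 0.002 j6 -1.47 w 0.0565 gf 0.0 F [ 0.  -0.3  0.3]
```

Call:
{"name": "servo_tool", "arguments": {"moves": "-2 -0.5 3.5 0 60;0 0 0 0 60;0 0 0 0 10;0 0 0 0 0;0 0 0 0 0;0 0 0 0 0;0 0 0 0 0;0 0 0 0 0", "newtons": 15}}

```text
t: 4.87
position: [0.4783, 0.0623, 0.0711]
tcp_rot: [[-0.988, 0.152, 0.0], [0.152, 0.988, 0.0], [-0.0, 0.0, -1.0]]
force: [-0.3, -0.7, 0.9]
grip_width: 0.0198
gripper_force: 0.8
```

Call:
{"name": "servo_tool", "arguments": {"moves": "0 0 -5 0 0;0 0 -10 0 0;0 0 -15 0 0;0 0 -20 0 0;0 0 -20 0 0;0 0 -20 0 0;0 0 0 0 0;0 0 0 0 0"}}

```text
t: 5.53
position: [0.4794, 0.0623, 0.1626]
tcp_rot: [[-0.988, 0.152, 0.004], [0.152, 0.988, -0.0], [-0.004, 0.0, -1.0]]
force: [0.2, 0.1, -0.5]
grip_width: 0.0191
gripper_force: 15.0
```

```bash
python3 - <<'E'
from h import *
goto(.55,-.402,.16,1.57)
w=grab_frame('wrist'); s=observe(); R=np.array(s['tcp_rot'])
for b in blobs(w,*ORG)[:4]:
    r=disc(w,b[2],s['position'][2]-.002); print(b[0],np.round(r,4),np.round(R.T@(np.array([*r[:2],s['position'][2]])-s['position'])*1000,1))
E
```

```text
t5.53 pos [0.4794 0.0623 0.1626] shift [-140.4 -448.1    3. ] n>=10.7 turn -0.152 j6 -1.47 w 0.0191 gf 15.0 F [ 0.2  0.1 -0.5]
1876 [0.4436 0.0049 0.0155] [ 25.4 -62.1  -0. ]
1773 [ 0.4343 -0.057   0.0155] [  25.2 -124.6   -0. ]
1543 [0.463  0.0647 0.0137] [15.3 -0.  -0. ]
1126 [0.4863 0.0609 0.0128] [-8.4 -0.2  0. ]
```

Call:
{"name": "servo_tool", "arguments": {"moves": "-11.7 -37.3 0 0 0;-11.7 -37.3 0 0 0;-11.7 -37.3 0 0 0;-11.7 -37.3 0 0 0;-11.7 -37.3 0 0 0;-11.7 -37.3 0 0 0;-11.7 -37.3 0 0 0;-11.7 -37.3 0 0 0"}}

```text
t: 6.25
position: [0.5239, -0.2479, 0.1586]
tcp_rot: [[-0.988, 0.153, -0.003], [0.153, 0.988, 0.002], [0.004, 0.002, -1.0]]
force: [-0.1, 0.1, 0.3]
grip_width: 0.0192
gripper_force: 15.0
```

Call:
{"name": "servo_tool", "arguments": {"moves": "-11.7 -37.3 0 0 0;-11.7 -37.3 0 0 0;-11.7 -37.3 20 0 0;-11.7 -37.3 35 0 0;0 0 30 0 0;0 0 30 0 0;0 0 15 0 0;0 0 0 0 0"}}

```text
t: 6.92
position: [0.544, -0.3893, 0.0335]
tcp_rot: [[-0.988, 0.153, -0.007], [0.153, 0.988, 0.006], [0.008, 0.005, -1.0]]
force: [-1.1, 1.3, -0.4]
grip_width: 0.0201
gripper_force: 15.1
```

```bash
python3 - <<'E'
from h import *
goto(.55,-.404,.03)
for _ in range(2): w=grab_frame('wrist'); goto(.55,-.404,.03)
f=grab_frame('top'); goto(.55,-.404,.03)
for s in silhouettes('tray',w)[:1]:
    r=cv2.minAreaRect(np.argwhere(s['mask'])[:,::-1].astype('float32')); P=[at(w,p,.022)[:2] for p in cv2.boxPoints(r)]; print(np.round(P,3),np.mean(P,0))
R=blobs(f,*ORG); print([(b[0],np.round(at(f,b[1],.03),3)) for b in R[:5]])
save('w2',w['img'])
E
```

```text
t6.92 pos [ 0.544  -0.3893  0.0335] shift [ -8.2 -13.6   3.4] n>=0.3 turn 0.000 j6 -2.17 w 0.0201 gf 15.1 F [-1.1  1.3 -0.4]
t6.97 pos [ 0.5455 -0.3897  0.0362] shift [ -6.7 -13.5   6.1] n>=0.3 turn 0.000 j6 -2.17 w 0.0202 gf 15.1 F [-0.5  0.1  0.1]
t7.02 pos [ 0.5469 -0.3904  0.0384] shift [ -5.2 -13.    8.3] n>=0.3 turn 0.000 j6 -2.17 w 0.0202 gf 15.1 F [ 0.1 -0.   0.3]
t7.07 pos [ 0.5478 -0.391   0.0399] shift [ -4.2 -12.5   9.9] n>=0.3 turn 0.000 j6 -2.17 w 0.0202 gf 15.1 F [-0.1 -0.3  0.7]
[[ 0.422 -0.439]
 [ 0.425 -0.364]
 [ 0.591 -0.367]
 [ 0.589 -0.458]] [ 0.50678021 -0.40686762]
[(181, array([ 0.468, -0.032,  0.03 ])), (144, array([0.602, 0.499, 0.03 ])), (131, array([ 0.666, -0.421,  0.03 ])), (77, array([ 0.463, -0.132,  0.03 ]))]
```

View pics/w2.png

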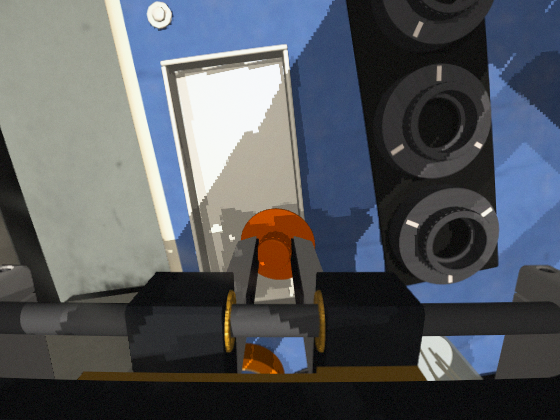

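Call:
{"name": "servo_tool", "arguments": {"moves": "-3 -6 0 0 0;0 -6 4 0 0;0 0 3 0 0;0 0 0 0 0;0 0 0 0 45;0 0 0 0 45;0 0 -15 0 45;0 0 -30 0 45"}}

```text
t: 7.78
position: [0.5455, -0.4009, 0.0734]
tcp_rot: [[-0.988, 0.152, -0.007], [0.152, 0.988, 0.007], [0.008, 0.006, -1.0]]
force: [0.3, -0.1, -0.8]
grip_width: 0.0415
gripper_force: 0.0
```

Call:
{"name": "servo_tool", "arguments": {"moves": "0 0 -35 0 45;0 0 -35 0 60;0 0 -12 0 60;0 30 0 0 60;0 38 0 0 60;0 38 0 0 60;0 0 0 0 60;0 0 0 0 60"}}

```text
t: 8.45
position: [0.5649, -0.2969, 0.1597]
tcp_rot: [[-0.989, 0.149, 0.0], [0.149, 0.989, -0.0], [-0.0, -0.0, -1.0]]
force: [-0.6, -1.6, 0.5]
grip_width: 0.0562
gripper_force: 0.0
```

```bash
python3 - <<'E'
from h import *
f=grab_frame('wrist'); save('w3',f['img']); goto(.4467,-.1239,.07)
f=grab_frame('wrist'); goto(.4467,-.1239,.07)
print([(b[0],np.round(at(f,b[1],.02),3)) for b in blobs(f,*ORG)[:6]])
for b in boxes_of('ring_0',f): print(round(b['score'],2),np.round(b['centre']),np.round(at(f,b['centre'],.018+.005),4))
E
```

```text
t8.50 pos [ 0.5648 -0.2984  0.1597] shift [143.  154.9  89.5] n>=3.7 turn 0.000 j6 -2.04 w 0.0561 gf 0.0 F [-0.6  0.   0.1]
t8.55 pos [ 0.5646 -0.2994  0.1596] shift [143.2 155.7  89.4] n>=3.7 turn 0.000 j6 -2.04 w 0.0564 gf 0.0 F [-0.2 -0.1 -0.3]
[(2486, array([ 0.439, -0.097,  0.02 ])), (1414, array([ 0.544, -0.398,  0.02 ])), (733, array([ 0.456, -0.005,  0.02 ])), (97, array([ 0.752, -0.173,  0.02 ])), (97, array([ 0.668, -0.462,  0.02 ])), (70, array([ 0.638, -0.426,  0.02 ]))]
0.95 [296. 115.] [ 0.4787 -0.264   0.023 ]
0.92 [296. 180.] [ 0.5431 -0.2726  0.023 ]
0.62 [272.  52.] [ 0.4176 -0.2786  0.023 ]
```

View pics/w3.png

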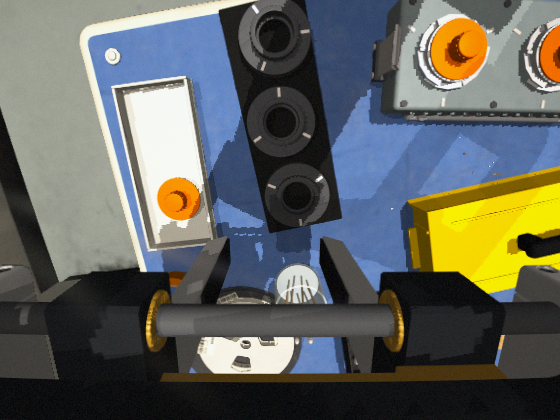

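Call:
{"name": "servo_tool", "arguments": {"moves": "24 26 0 0 60;24 26 0 0 60;24 26 0 0 60;24 26 0 0 60;24 26 0 0 60;23 26 10 0 60;0 0 25 0 60;0 0 30 0 60"}}

```text
t: 9.27
position: [0.4484, -0.1239, 0.096]
tcp_rot: [[-0.988, 0.152, 0.006], [0.152, 0.988, -0.003], [-0.007, -0.002, -1.0]]
force: [0.8, -0.4, -0.3]
grip_width: 0.0563
gripper_force: 0.0
```

Call:
{"name": "servo_tool", "arguments": {"moves": "0 0 18 0 60;0 0 0 0 60;0 0 0 0 60;0 0 0 0 60;0 0 0 0 60;0 0 0 0 60;0 0 0 0 60;0 0 0 0 60"}}

```text
t: 9.93
position: [0.4476, -0.1234, 0.077]
tcp_rot: [[-0.988, 0.152, 0.001], [0.152, 0.988, -0.001], [-0.001, -0.0, -1.0]]
force: [-0.5, 0.6, 0.0]
grip_width: 0.0564
gripper_force: 0.0
```

```bash
python3 - <<'E'
from h import *
goto(.4467,-.1239,.069,1.418)
f=grab_frame('wrist');goto(.4467,-.1239,.069,1.418)
E
```

```text
t9.93 pos [ 0.4476 -0.1234  0.077 ] shift [ 0.8 -0.6  8. ] n>=0.2 turn -0.000 j6 -1.87 w 0.0564 gf 0.0 F [-0.5  0.6  0. ]
t9.98 pos [ 0.4474 -0.1233  0.0768] shift [ 0.6 -0.7  7.8] n>=0.2 turn 0.000 j6 -1.87 w 0.0567 gf 0.0 F [ 0.7  0.3 -0.7]
```

Call:
{"name": "servo_tool", "arguments": {"moves": "0.5 -0.6 7 0 60;0 0 0 0 60;0 0 0 0 60;0 0 0 0 10;0 0 0 0 0;0 0 0 0 0;0 0 0 0 0;0 0 0 0 0", "newtons": 15}}

```text
t: 10.65
position: [0.4465, -0.1236, 0.0693]
tcp_rot: [[-0.988, 0.152, 0.0], [0.152, 0.988, -0.0], [-0.0, -0.0, -1.0]]
force: [0.4, -0.1, -0.6]
grip_width: 0.0268
gripper_force: 0.0
```

Call:
{"name": "servo_tool", "arguments": {"moves": "0 0 -5 0 0;0 0 -10 0 0;0 0 -15 0 0;0 0 -20 0 0;0 0 -20 0 0;0 -10 -15 0 0;-8 -30 0 0 0;-8 -35 0 0 0"}}

```text
t: 11.32
position: [0.4521, -0.2003, 0.157]
tcp_rot: [[-0.989, 0.149, 0.004], [0.149, 0.989, -0.002], [-0.004, -0.001, -1.0]]
force: [1.6, -0.2, -0.2]
grip_width: 0.0191
gripper_force: 15.0
```

Call:
{"name": "servo_tool", "arguments": {"moves": "-10 -38 0 0 0;-10 -38 0 0 0;-10 -38 0 0 0;-11 -38 0 0 0;-10 -38 15 0 0;0 -8 25 0 0;0 0 30 0 0;0 0 30 0 0"}}

```text
t: 11.98
position: [0.4716, -0.4056, 0.055]
tcp_rot: [[-0.988, 0.154, 0.002], [0.154, 0.988, -0.002], [-0.003, -0.002, -1.0]]
force: [0.7, -0.4, -0.7]
grip_width: 0.0193
gripper_force: 15.0
```

```bash
python3 - <<'E'
from h import *
goto(.47,-.402,.032)
f=grab_frame('wrist');goto(.47,-.402,.032)
print([(b[0],np.round(b[1]),np.round(at(f,b[1],.035),3)) for b in blobs(f,*ORG)[:6]])
E
```

```text
t11.98 pos [ 0.4716 -0.4056  0.055 ] shift [ 2.2  3.4 23. ] n>=0.6 turn 0.000 j6 -2.27 w 0.0193 gf 15.0 F [ 0.7 -0.4 -0.7]
t12.03 pos [ 0.4675 -0.4006  0.0472] shift [-2.8 -1.1 15.2] n>=0.4 turn 0.000 j6 -2.27 w 0.0194 gf 15.0 F [-1.   1.4 -2.8]
[(1271, array([274., 228.]), array([ 0.463, -0.405,  0.035])), (1185, array([274., 264.]), array([ 0.488, -0.409,  0.035])), (332, array([283., 296.]), array([ 0.515, -0.406,  0.035])), (168, array([320., 324.]), array([ 0.542, -0.383,  0.035])), (53, array([230., 301.]), array([ 0.512, -0.445,  0.035])), (43, array([229., 343.]), array([ 0.547, -0.453,  0.035]))]
```

Call:
{"name": "servo_tool", "arguments": {"moves": "-1.5 0 7 0 0;0 0 6 0 0;0 0 0 0 0;0 0 0 0 0;0 0 0 0 45;0 0 0 0 45;0 0 -15 0 45;0 0 -35 0 45"}}

```text
t: 12.7
position: [0.4697, -0.4002, 0.0874]
tcp_rot: [[-0.988, 0.152, -0.007], [0.152, 0.988, 0.008], [0.008, 0.007, -1.0]]
force: [-0.3, 0.6, -0.3]
grip_width: 0.0411
gripper_force: 0.0
```

Call:
{"name": "servo_tool", "arguments": {"moves": "0 0 -40 0 60;0 0 -40 0 100;0 5 -25 0 100;0 30 0 0 100;0 40 0 0 100;0 40 0 0 100;0 40 0 0 100;0 40 0 0 100"}}

```text
t: 13.37
position: [0.5024, -0.2092, 0.1976]
tcp_rot: [[-0.988, 0.153, 0.002], [0.153, 0.988, -0.001], [-0.002, -0.001, -1.0]]
force: [0.8, 0.7, 0.3]
grip_width: 0.092
gripper_force: 0.0
```

```bash
python3 - <<'E'
from h import *
f=grab_frame('top'); print([(b[0],np.round(b[1]),np.round(at(f,b[1],.015),3)) for b in blobs(f,*ORG)[:8]])
goto(.55,.285,.2)
E
```

```text
[(181, array([291., 232.]), array([ 0.47 , -0.032,  0.015])), (142, array([102., 205.]), array([0.603, 0.505, 0.015]))]
t13.42 pos [ 0.5031 -0.2016  0.1974] shift [2.540e+01 4.882e+02 2.000e-01] n>=11.7 turn 0.000 j6 -1.97 w 0.0934 gf 0.0 F [-0.3  5.2 -0.5]
```

Call:
{"name": "servo_tool", "arguments": {"moves": "1 40 0 0 100;1 40 0 0 100;1 40 0 0 100;1 40 0 0 100;1 40 0 0 100;1 40 0 0 100;1 40 0 0 100;1 40 0 0 100"}}

```text
t: 14.08
position: [0.5434, 0.1087, 0.1976]
tcp_rot: [[-0.988, 0.152, 0.002], [0.152, 0.988, -0.0], [-0.002, 0.0, -1.0]]
force: [1.0, 0.0, -0.4]
grip_width: 0.0942
gripper_force: 0.0
```

```bash
python3 - <<'E'
from h import *
goto(.5656,.285,.12)
E
```

```text
t14.08 pos [0.5434 0.1087 0.1976] shift [  5.  177.6  77.7] n>=4.3 turn 0.000 j6 -1.38 w 0.0942 gf 0.0 F [ 1.   0.  -0.4]
```

Call:
{"name": "servo_tool", "arguments": {"moves": "1 38 0 0 100;1 38 10 0 100;1 38 15 0 100;1 37 25 0 100;1 20 25 0 100;0 0 10 0 100;0 0 0 0 100;0 0 0 0 100"}}

```text
t: 14.75
position: [0.5636, 0.2732, 0.1131]
tcp_rot: [[-0.988, 0.152, -0.001], [0.152, 0.988, -0.001], [0.001, -0.001, -1.0]]
force: [-0.3, 0.3, 0.6]
grip_width: 0.0939
gripper_force: 0.0
```

```bash
cat >> h.py <<'E'
def glass(q,cam='wrist',z=.012):
    f=grab_frame(cam)
    for b in blobs(f,*q)[:2]: r=disc(f,b[2],z); print(cam,b[0],np.round(b[1]),np.round(r,4))
    return f
E
python3 - <<'E'
from h import *
glass(RED);f=glass(RED);goto(.5656,.285,.0065)
print([(round(b['score'],2),np.round(b['centre']),np.round(at(f,b['centre'],.011),4)) for b in silhouettes('glass_red',f)])
for q in(RED,GRN): glass(q,'top'); glass(q,'side')
E
```

```text
wrist 1439 [433. 234.] [0.6083 0.4279 0.0313]
wrist 965 [288. 212.] [0.5657 0.2853 0.0165]
wrist 1444 [432. 232.] [0.6081 0.4218 0.0317]
wrist 946 [288. 210.] [0.5656 0.2854 0.0165]
t14.85 pos [0.5652 0.2731 0.115 ] shift [  1.7  11.7 108.5] n>=2.6 turn 0.000 j6 -1.10 w 0.0939 gf 0.0 F [-0.3 -1.5  0.2]
[(0.67, array([289., 208.]), array([0.5629, 0.2874, 0.011 ]))]
top 67 [ 30. 161.] [0.8026 0.704  0.0463]
top 65 [180. 211.] [0.565  0.2798 0.0128]
side 172 [215. 314.] [0.6071 0.3665 0.0725]
side 134 [115. 390.] [0.7592 0.7086 0.0172]
top 609 [ 61. 240.] [0.5115 0.6194 0.0478]
top 41 [188. 262.] [0.4156 0.2676 0.0093]
side 913 [224. 390.] [0.5098 0.6302 0.0503]
side 99 [300. 286.] [0.4133 0.276  0.0166]
```

Call:
{"name": "servo_tool", "arguments": {"moves": "1.7 12 20 0 75;0 0 30 0 75;0 0 30 0 75;0 0 20 0 75;0 0 5 0 75;0 0 0 0 75;0 0 0 0 75;0 0 0 0 75"}}

```text
t: 15.77
position: [0.5658, 0.2867, 0.0103]
tcp_rot: [[-0.988, 0.152, 0.004], [0.152, 0.988, 0.001], [-0.004, 0.002, -1.0]]
force: [-0.1, 0.2, -0.4]
grip_width: 0.0705
gripper_force: 0.0
```

```bash
python3 - <<'E'
from h import *
goto(.5656,.2853,.0070)
glass(RED);goto(.5656,.2853,.0070)
E
```

```text
t15.77 pos [0.5658 0.2867 0.0103] shift [ 0.  -1.4  3.3] n>=0.1 turn 0.000 j6 -1.09 w 0.0705 gf 0.0 F [-0.1  0.2 -0.4]
wrist 1916 [273. 251.] [0.5653 0.2855 0.0165]
wrist 1324 [494. 232.] [0.5735 0.4236 0.0141]
t15.82 pos [0.5659 0.2868 0.0105] shift [ 0.  -1.5  3.4] n>=0.1 turn 0.000 j6 -1.09 w 0.0703 gf 0.0 F [-0.9  0.6  0.5]
```

Call:
{"name": "servo_tool", "arguments": {"moves": "0 -1.4 3.8 0 75;0 0 0 0 75;0 0 0 0 50;0 0 0 0 40;0 0 0 0 35;0 0 0 0 30;0 0 0 0 30;0 0 0 0 30", "newtons": 20}}

```text
t: 16.48
position: [0.5637, 0.2849, 0.0042]
tcp_rot: [[-0.988, 0.152, 0.0], [0.152, 0.988, 0.0], [-0.0, 0.0, -1.0]]
force: [-0.4, 1.0, 0.8]
grip_width: 0.0411
gripper_force: 20.0
```

Call:
{"name": "servo_tool", "arguments": {"moves": "0 0 0 0 0;0 0 0 0 0;0 0 -10 0 0;0 0 -20 0 0;0 0 -30 0 0;0 0 -30 0 0;0 0 -20 0 0;0 0 0 0 0"}}

```text
t: 17.15
position: [0.5678, 0.2863, 0.1211]
tcp_rot: [[-0.988, 0.152, 0.011], [0.152, 0.988, 0.004], [-0.01, 0.005, -1.0]]
force: [0.2, 0.2, -0.1]
grip_width: 0.041
gripper_force: 20.0
```

```bash
cat >> h.py <<'E'
def hand(q,dz):
    "disc of colour q held in hand, at TCP z + dz: offsets in tool axes, mm"
    f=grab_frame('wrist'); s=observe(); R=np.array(s['tcp_rot']); p=np.array(s['position'])
    for b in blobs(f,*q)[:3]:
        r=disc(f,b[2],p[2]+dz); print('hand',b[0],np.round(b[1]),round(r[2],4),np.round((R.T@(np.array([*r[:2],p[2]])-p))*1000,1))
    return f
E
python3 - <<'E'
from h import *
goto(.4757,.0639,.09,1.418); f=hand(RED,.005); goto(.4757,.0639,.09,1.418); f=hand(RED,.005); save('w4',f['img'][120:350,130:430])
E
```

```text
t17.15 pos [0.5678 0.2863 0.1211] shift [  57.6 -234.    29.3] n>=5.6 turn 0.000 j6 -1.09 w 0.0410 gf 20.0 F [ 0.2  0.2 -0.1]
hand 1793 [274. 256.] 0.0167 [-4.7  0.6  0. ]
hand 1297 [414. 226.] 0.0191 [15.7 87.1  0.2]
t17.20 pos [0.5662 0.2857 0.1181] shift [  55.9 -233.1   27. ] n>=5.6 turn 0.000 j6 -1.09 w 0.0414 gf 20.0 F [-0.1  0.1 -0.5]
hand 1793 [275. 256.] 0.0165 [-4.7  0.5  0. ]
hand 1253 [416. 226.] 0.0402 [1.67e+01 1.21e+02 1.00e-01]
```

View pics/w4.png

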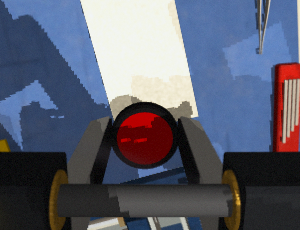

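Call:
{"name": "servo_tool", "arguments": {"moves": "0 -38 0 0 0;0 -39 0 0 0;0 -39 0 0 0;0 -39 0 0 0;0 -39 0 0 0;0 -39 -5 0 0;0 0 0 0 0;0 0 0 0 0"}}

```text
t: 17.92
position: [0.5266, 0.0529, 0.1174]
tcp_rot: [[-0.988, 0.156, -0.004], [0.156, 0.988, 0.001], [0.004, -0.0, -1.0]]
force: [-0.1, -0.6, -0.1]
grip_width: 0.0411
gripper_force: 20.0
```

Call:
{"name": "servo_tool", "arguments": {"moves": "0 0 0 0 0;0 0 0 0 0;0 0 0 0 0;0 0 0 0 0;0 0 0 0 0;0 0 0 0 0;0 0 0 0 0;0 0 0 0 0"}}

```text
t: 18.58
position: [0.5283, 0.0548, 0.1192]
tcp_rot: [[-0.988, 0.152, 0.0], [0.152, 0.988, -0.0], [-0.0, -0.0, -1.0]]
force: [0.7, 0.5, -0.5]
grip_width: 0.041
gripper_force: 20.0
```

```bash
python3 - <<'E'
from h import *
f=hand(RED,.0065); goto(.4757,.0639,.09,1.418)
u,v=proj(f,(.4757,.0639,.064)); print(u,v, head(f), f['shot'])
u,v=int(u),int(v); c=f['img'][v-50:v+50,u-60:u+60]; save('w5',cv2.resize(c,None,fx=6,fy=6,interpolation=cv2.INTER_CUBIC)); np.save('f5.npy',f,allow_pickle=True)
E
```

```text
hand 1939 [274. 258.] 0.0165 [-2.  -0.4  0. ]
t18.63 pos [0.5282 0.0547 0.1192] shift [53.3  1.1 29.2] n>=1.3 turn 0.000 j6 -1.48 w 0.0413 gf 20.0 F [ 0.7  0.2 -0.3]
276.3134526754995 158.9237988181807 [[0.4616, -0.0296, 0.0234], [-10.9354, -47.116, 48.4711]] 29
```

View pics/w5.png

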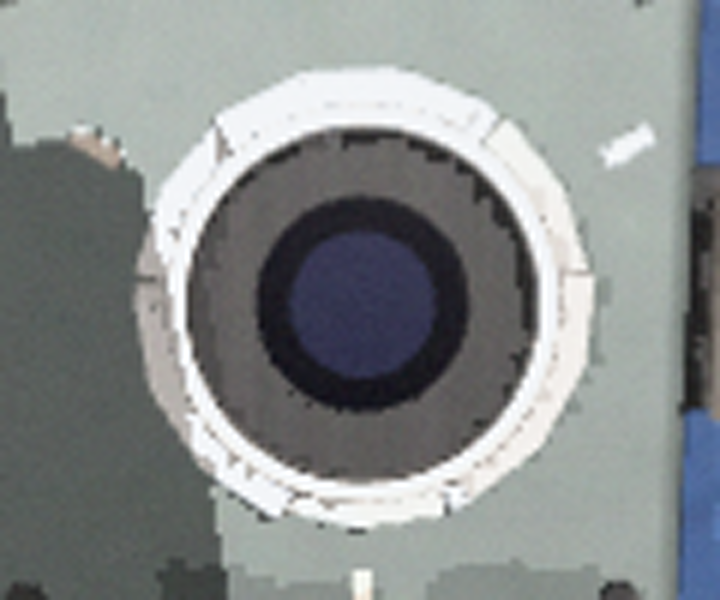

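Call:
{"name": "servo_tool", "arguments": {"moves": "18 0.5 0 0 0;18 0.5 10 0 0;19 0.4 15 0 0;0.3 0 15 0 0;0 0 3 0 0;0 0 0 0 0;0 0 0 0 0;0 0 0 0 0"}}

```text
t: 19.3
position: [0.4754, 0.0641, 0.0774]
tcp_rot: [[-0.988, 0.152, 0.003], [0.152, 0.988, -0.0], [-0.003, 0.0, -1.0]]
force: [0.7, 0.4, -0.7]
grip_width: 0.0412
gripper_force: 20.0
```

Call:
{"name": "servo_tool", "arguments": {"moves": "0 0 0 0 0;0 0 0 0 0;0 0 0 0 0;0 0 0 0 0;0 0 0 0 0;0 0 0 0 0;0 0 0 0 0;0 0 0 0 0"}}

```text
t: 19.97
position: [0.4737, 0.0644, 0.0762]
tcp_rot: [[-0.988, 0.152, -0.0], [0.152, 0.988, -0.0], [0.0, -0.0, -1.0]]
force: [-0.7, -0.2, -0.9]
grip_width: 0.0411
gripper_force: 20.0
```

```bash
python3 - <<'E'
from h import *
f=hand(RED,.0065); goto(.4757,.0639,.066,1.418)
E
```

```text
hand 1843 [275. 257.] 0.0164 [-2.  -0.4 -0. ]
t20.02 pos [0.4737 0.0643 0.0762] shift [-2.  -0.1 10.2] n>=0.2 turn 0.000 j6 -1.46 w 0.0414 gf 20.0 F [ 0.5  0.5 -0.8]
```

Call:
{"name": "servo_tool", "arguments": {"moves": "0 0 3 0 0;0 0 2 0 0;0 0 2 0 0;0 0 2 0 0;0 0 1 0 0;0 0 0 0 0;0 0 0 0 0;0 0 0 0 0"}}

```text
t: 20.68
position: [0.4739, 0.0643, 0.0662]
tcp_rot: [[-0.988, 0.152, 0.0], [0.152, 0.988, -0.0], [-0.0, 0.0, -1.0]]
force: [-0.2, 0.0, -1.0]
grip_width: 0.041
gripper_force: 20.0
```

```bash
python3 - <<'E'
from h import *
f=hand(RED,.0065); goto(.4757,.0639,.066,1.418)
E
```

```text
hand 1830 [274. 257.] 0.0164 [-1.8 -0.4  0. ]
t20.73 pos [0.4739 0.0643 0.0663] shift [-1.8 -0.1  0.3] n>=0.0 turn 0.000 j6 -1.46 w 0.0412 gf 20.0 F [-0.2  0.2 -1. ]
```

Call:
{"name": "servo_tool", "arguments": {"moves": "0 0 1 0 0;0 0 0 0 0;0 0 0 0 50;0 0 0 0 55;0 0 0 0 60;0 0 0 0 65;0 0 0 0 65;0 0 -10 0 65"}}

```text
t: 21.4
position: [0.4719, 0.0644, 0.0738]
tcp_rot: [[-0.988, 0.152, -0.004], [0.152, 0.988, 0.0], [0.004, -0.0, -1.0]]
force: [-0.4, 0.0, -0.2]
grip_width: 0.0612
gripper_force: 0.0
```

Call:
{"name": "servo_tool", "arguments": {"moves": "0 0 -15 0 65;0 0 -20 0 65;-20 0 -10 0 65;-20 0 0 0 65;-15 0 0 0 65;0 0 0 0 65;0 0 0 0 65;0 0 0 0 65"}}

```text
t: 22.07
position: [0.5271, 0.0561, 0.12]
tcp_rot: [[-0.988, 0.152, -0.001], [0.152, 0.988, 0.0], [0.001, -0.0, -1.0]]
force: [0.2, -0.8, 0.8]
grip_width: 0.0609
gripper_force: 0.0
```

```bash
python3 - <<'E'
from h import *
f=glass(RED,z=.067); goto(.4757,.0639,.066,1.418)
q=silhouettes('glass_red',f); print([(b['score'],b['centre']) for b in q])
print(proj(f,(.4757,.0639,.067)))
g=glass(GRN,'wrist')
E
```

```text
wrist 1161 [275. 160.] [0.4752 0.0637 0.0165]
t22.12 pos [0.5269 0.0562 0.1199] shift [51.7 -0.2 54. ] n>=1.3 turn 0.000 j6 -1.48 w 0.0611 gf 0.0 F [-0.4 -0.2  0.5]
[(0.78, [276.6, 157.7])]
[274.78372522 161.04462075]
wrist 1272 [502.  49.] [0.413  0.2762 0.017 ]
```

Call:
{"name": "servo_tool", "arguments": {"moves": "20.9 28.6 0 0 75;20.9 28.6 0 0 75;20.9 28.6 0 0 75;20.9 28.6 0 0 75;20.9 28.6 0 0 75;20.9 28.6 0 0 75;20.9 28.4 0 0 75;0 0 20 0 75"}}

```text
t: 22.88
position: [0.4135, 0.2818, 0.1037]
tcp_rot: [[-0.989, 0.146, 0.006], [0.146, 0.989, 0.006], [-0.005, 0.007, -1.0]]
force: [0.4, -0.7, 0.3]
grip_width: 0.0705
gripper_force: 0.0
```

Call:
{"name": "servo_tool", "arguments": {"moves": "0 0 30 0 75;0 0 20 0 75;0 0 0 0 75;0 0 0 0 75;0 0 0 0 75;0 0 0 0 75;0 0 0 0 75;0 0 0 0 75"}}

```text
t: 23.55
position: [0.4151, 0.2762, 0.0515]
tcp_rot: [[-0.988, 0.153, 0.002], [0.153, 0.988, 0.001], [-0.002, 0.001, -1.0]]
force: [0.1, -0.2, -0.0]
grip_width: 0.0706
gripper_force: 0.0
```

```bash
python3 - <<'E'
from h import *
f=glass(GRN); goto(.413,.2763,.0065,1.418)
E
```

```text
wrist 1542 [275. 228.] [0.4123 0.277  0.0167]
t23.60 pos [0.4149 0.2761 0.0513] shift [ 2.  -0.2 44.8] n>=1.1 turn -0.000 j6 -1.00 w 0.0706 gf 0.0 F [-0.8 -0.7 -0.4]
```

Call:
{"name": "servo_tool", "arguments": {"moves": "2.6 0.4 15 0 75;0 0 15 0 75;0 0 10 0 75;0 0 4.8 0 75;0 0 0 0 75;0 0 0 0 75;0 0 0 0 75;0 0 0 0 75"}}

```text
t: 24.27
position: [0.4122, 0.277, 0.0062]
tcp_rot: [[-0.988, 0.152, 0.001], [0.152, 0.988, 0.001], [-0.001, 0.001, -1.0]]
force: [0.2, 0.4, 0.1]
grip_width: 0.0703
gripper_force: 0.0
```

Call:
{"name": "servo_tool", "arguments": {"moves": "0 0 0 0 50;0 0 0 0 40;0 0 0 0 30;0 0 0 0 0;0 0 0 0 0;0 0 0 0 0;0 0 0 0 0;0 0 0 0 0"}}

```text
t: 24.93
position: [0.4115, 0.2768, 0.0055]
tcp_rot: [[-0.988, 0.152, 0.0], [0.152, 0.988, 0.0], [-0.0, 0.0, -1.0]]
force: [-1.1, -0.9, 1.3]
grip_width: 0.0413
gripper_force: 20.0
```

```bash
python3 - <<'E'
from h import *
goto(.413,.2763,.0065,1.418);f=hand(GRN,.0055); goto(.5,-.115,.12,1.418)
E
```

```text
t24.93 pos [0.4115 0.2768 0.0055] shift [-1.5 -0.2 -1. ] n>=0.0 turn 0.000 j6 -1.00 w 0.0413 gf 20.0 F [-1.1 -0.9  1.3]
hand 2275 [274. 256.] 0.0167 [-1.1 -0.5  0. ]
t24.98 pos [0.4115 0.2767 0.0055] shift [-147.1 -373.7 -114.5] n>=9.0 turn -0.000 j6 -1.00 w 0.0408 gf 20.0 F [-0.5 -0.6  2. ]
```

Call:
{"name": "servo_tool", "arguments": {"moves": "0 0 -15 0 0;0 0 -30 0 0;0 0 -35 0 0;0 0 -34 0 0;-14 -37 0 0 0;-15 -37.5 0 0 0;-15 -37.5 0 0 0;-15 -37.5 0 0 0"}}

```text
t: 25.65
position: [0.447, 0.1187, 0.1197]
tcp_rot: [[-0.989, 0.151, 0.001], [0.151, 0.989, -0.0], [-0.001, 0.0, -1.0]]
force: [1.6, -0.0, -0.1]
grip_width: 0.0409
gripper_force: 20.0
```

Call:
{"name": "servo_tool", "arguments": {"moves": "-14 -37 0 0 0;-14 -37 0 0 0;-15 -37.5 0 0 0;-15 -37.5 0 0 0;-15 -37.5 0 0 0;-15 -37.5 0 0 0;0 0 0 0 0;0 0 0 0 0"}}

```text
t: 26.32
position: [0.5, -0.1169, 0.1192]
tcp_rot: [[-0.988, 0.156, -0.0], [0.156, 0.988, 0.0], [0.0, 0.0, -1.0]]
force: [-0.3, 0.0, -0.3]
grip_width: 0.0408
gripper_force: 20.0
```

Call:
{"name": "servo_tool", "arguments": {"moves": "0 0 0 0 0;0 0 0 0 0;0 0 0 0 0;0 0 0 0 0;0 0 0 0 0;0 0 0 0 0;0 0 0 0 0;0 0 0 0 0"}}

```text
t: 26.98
position: [0.4999, -0.1146, 0.1195]
tcp_rot: [[-0.988, 0.152, 0.0], [0.152, 0.988, -0.0], [-0.0, -0.0, -1.0]]
force: [0.2, 0.0, 0.3]
grip_width: 0.0409
gripper_force: 20.0
```

```bash
python3 - <<'E'
from h import *
f=hand(GRN,.0065); goto(.4467,-.1239,.0655,1.418)
print(head(f))
u,v=proj(f,(.4467,-.1239,.064)); print(u,v)
u,v=int(u),int(v); c=f['img'][v-50:v+50,u-60:u+60]; 
g=cv2.cvtColor(f['img'],cv2.COLOR_RGB2GRAY); b=cv2.HoughCircles(cv2.medianBlur(g,3)[v-50:v+50,u-60:u+60],cv2.HOUGH_GRADIENT,1,20,param1=100,param2=12,minRadius=24,maxRadius=36)
print(None if b is None else b[0][:4]+[u-60,v-50,0])
save('w6',cv2.resize(c,None,fx=6,fy=6,interpolation=cv2.INTER_CUBIC))
E
```

```text
hand 2273 [274. 256.] 0.0166 [-0.8 -0.3  0. ]
t27.03 pos [ 0.4999 -0.1147  0.1194] shift [ 51.2 -17.2  53.9] n>=1.3 turn 0.000 j6 -1.81 w 0.0411 gf 20.0 F [ 0.2 -0.2 -0.9]
[[0.4626, -0.0305, 0.0225], [0.4702, -0.3363, 0.0104], [0.4139, -0.477, 0.3103]]
252.31218158126106 161.69996903742114
[[252.5        161.5         29.89999962]]
```

View pics/w6.png

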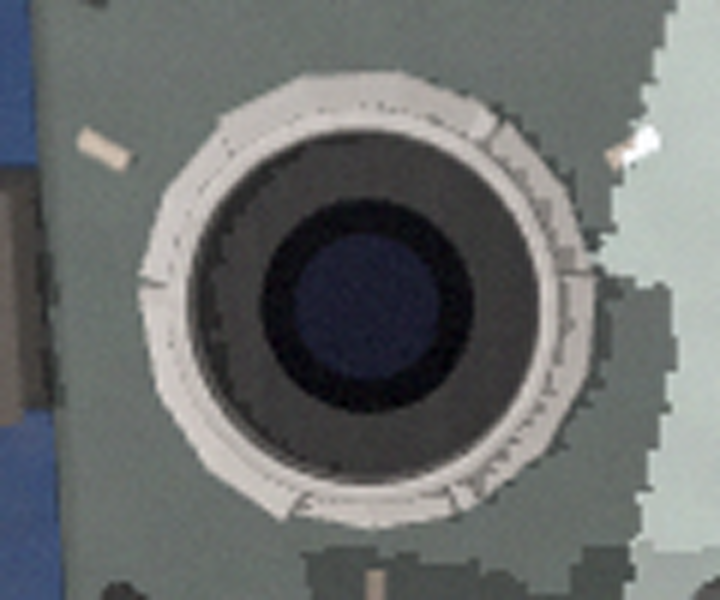

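Call:
{"name": "servo_tool", "arguments": {"moves": "17 -6 0 0 0;17 -6 10 0 0;18 -5 14 0 0;0 0 15 0 0;0 0 5 0 0;0 0 0 0 0;0 0 0 0 0;0 0 0 0 0"}}

```text
t: 27.7
position: [0.4472, -0.1242, 0.0764]
tcp_rot: [[-0.988, 0.152, 0.002], [0.152, 0.988, -0.001], [-0.002, -0.001, -1.0]]
force: [-0.1, 0.6, 0.3]
grip_width: 0.0408
gripper_force: 20.0
```

Call:
{"name": "servo_tool", "arguments": {"moves": "0 0 0 0 0;0 0 0 0 0;0 0 0 0 0;0 0 2 0 0;0 0 2 0 0;0 0 1 0 0;0 0 0 0 0;0 0 0 0 0"}}

```text
t: 28.37
position: [0.4458, -0.1236, 0.0702]
tcp_rot: [[-0.988, 0.152, -0.0], [0.152, 0.988, 0.0], [0.0, 0.0, -1.0]]
force: [0.4, -1.3, -0.1]
grip_width: 0.0408
gripper_force: 20.0
```

```bash
python3 - <<'E'
from h import *
f=hand(GRN,.0065); goto(.4467,-.1239,.0655,1.418)
E
```

```text
hand 2275 [274. 256.] 0.0166 [-0.6 -0.4 -0. ]
t28.42 pos [ 0.4458 -0.1237  0.0703] shift [-0.9 -0.1  4.8] n>=0.1 turn -0.000 j6 -1.88 w 0.0411 gf 20.0 F [0.  0.5 0.2]
```

Call:
{"name": "servo_tool", "arguments": {"moves": "-0.2 0 2 0 0;0 0 2 0 0;0 0 1 0 0;0 0 0 0 0;0 0 0 0 0;0 0 0 0 50;0 0 0 0 55;0 0 0 0 60"}}

```text
t: 29.08
position: [0.4462, -0.1238, 0.0655]
tcp_rot: [[-0.988, 0.152, 0.0], [0.152, 0.988, -0.0], [-0.0, -0.0, -1.0]]
force: [-0.2, -0.6, 0.7]
grip_width: 0.0546
gripper_force: 0.0
```

Call:
{"name": "servo_tool", "arguments": {"moves": "0 0 0 0 65;0 0 0 0 65;0 0 -15 0 65;0 0 -20 0 65;-20 0 -20 0 65;-20 0 -25 0 65;-20 -20 -20 0 65;0 -20 0 0 65"}}

```text
t: 29.75
position: [0.5055, -0.1747, 0.1712]
tcp_rot: [[-0.989, 0.15, 0.011], [0.15, 0.989, -0.006], [-0.012, -0.004, -1.0]]
force: [0.1, -0.7, 0.3]
grip_width: 0.0614
gripper_force: 0.0
```

Call:
{"name": "servo_tool", "arguments": {"moves": "0 -25 0 0 65;0 -25 0 0 65;0 0 0 0 65;0 0 0 0 65;0 0 0 0 65;0 0 0 0 65;0 0 0 0 65;0 0 0 0 65"}}

```text
t: 30.42
position: [0.4918, -0.2209, 0.1653]
tcp_rot: [[-0.989, 0.151, -0.0], [0.151, 0.989, 0.0], [0.0, 0.0, -1.0]]
force: [-0.8, 0.6, 0.9]
grip_width: 0.0611
gripper_force: 0.0
```

```bash
python3 - <<'E'
from h import *
f=glass(GRN,z=.067); glass(RED,z=.067); goto(.4467,-.1239,.0655,1.418)
for b in boxes_of('ring_0',f): print(round(b['score'],2),np.round(b['centre']),np.round(at(f,b['centre'],.018+.005),4))
save('w7',f['img'])
E
```

```text
wrist 1194 [373. 149.] [ 0.4472 -0.1246  0.017 ]
t30.52 pos [ 0.4918 -0.2212  0.1654] shift [59.3 89.3 99.9] n>=2.4 turn 0.001 j6 -2.00 w 0.0612 gf 0.0 F [ 0.3 -0.6  0.5]
0.94 [225. 119.] [ 0.3979 -0.2578  0.023 ]
0.85 [225. 190.] [ 0.4699 -0.2718  0.023 ]
0.73 [247. 258.] [ 0.55   -0.2615  0.023 ]
```

View pics/w7.png

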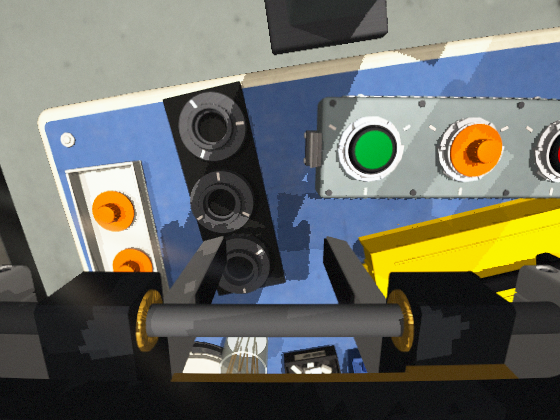

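```bash
cat >> h.py <<'E'
def ring(f,x,y,z=.020,rmin=.024,rmax=.034,thr=150,show=True):
    "dashes of a ring near (x,y), plate top at height z -> centre, yaw mod 120 deg"
    g=cv2.cvtColor(f['img'],cv2.COLOR_RGB2HSV); u,v=np.round(proj(f,(x,y,z))).astype(int)
    c=np.array([x,y])
    for it in range(2):
        pts=[]
        for r in range(max(v-70,0),min(v+70,420)):
            for k in range(max(u-70,0),min(u+70,560)):
                if g[r,k,2]>thr and g[r,k,1]<90:
                    p=at(f,(k,r),z)[:2]
                    d=np.hypot(*(p-c))
                    if (rmin-.004*(it==0))<d<(rmax+.002*(it==0)): pts.append((*p,g[r,k,2]))
        P=np.array(pts)
        if len(P)<3: print('few',len(P)); return
        a=np.arctan2(P[:,1]-c[1],P[:,0]-c[0]); ph=np.angle(np.exp(3j*a).mean())/3
        k=np.round((a-ph)/(2*np.pi/3)).astype(int)%3
        M=np.array([P[k==i,:2].mean(0) for i in range(3) if (k==i).any()]); 
        if show: print(it,'n',[int((k==i).sum()) for i in range(3)],'dash r',np.round(np.hypot(*(M-c).T),4))
        if len(M)==3: c=M.mean(0)
    a=np.arctan2(M[:,1]-c[1],M[:,0]-c[0]); ph=np.angle(np.exp(3j*a).mean())/3
    print('ring c',np.round(c,4),'yaw %.3f'%ph,'resid',np.round(((a-ph+np.pi/3)%(2*np.pi/3))-np.pi/3,3)); return c,ph
E
python3 - <<'E'
from h import *
f=grab_frame('wrist')
for u,v in((213,127),(221,201)): 
    p=at(f,(u,v),.022); print(p); ring(f,*p[:2])
goto(.53,-.262,.12)
E
```

```text
[ 0.40377133 -0.27193824  0.022     ]
0 n [29, 20, 37] dash r [0.0293 0.028  0.0299]
1 n [29, 20, 37] dash r [0.029  0.0292 0.0289]
ring c [ 0.4033 -0.2732] yaw -0.532 resid [-0.006  0.002  0.004]
[ 0.48119193 -0.27866233  0.022     ]
0 n [16, 17, 16] dash r [0.0303 0.0274 0.0302]
1 n [14, 17, 16] dash r [0.0303 0.0277 0.0293]
ring c [ 0.4814 -0.2796] yaw 0.912 resid [ 0.029  0.027 -0.057]
t30.62 pos [ 0.4918 -0.2215  0.1655] shift [-43.9 -34.3  45.5] n>=1.1 turn 0.000 j6 -2.00 w 0.0610 gf 0.0 F [ 0.4 -0.  -0.1]
```

```bash
python3 - <<'E'
from h import *
goto(.4133,-.2732,.08)
E
```

```text
t30.62 pos [ 0.4918 -0.2215  0.1655] shift [ 69.8 -63.   85.4] n>=2.0 turn 0.000 j6 -2.00 w 0.0610 gf 0.0 F [ 0.4 -0.  -0.1]
```

Call:
{"name": "servo_tool", "arguments": {"moves": "23 -21 0 0 75;23 -21 20 0 75;24 -21 20 0 75;0 0 30 0 75;0 0 15 0 75;0 0 0 0 75;0 0 0 0 75;0 0 0 0 75"}}

```text
t: 31.28
position: [0.414, -0.2741, 0.0816]
tcp_rot: [[-0.988, 0.152, 0.002], [0.152, 0.988, -0.001], [-0.002, -0.001, -1.0]]
force: [0.5, -0.3, 0.1]
grip_width: 0.071
gripper_force: 0.0
```

Call:
{"name": "servo_tool", "arguments": {"moves": "0 0 0 0 75;0 0 0 0 75;0 0 0 0 75;0 0 0 0 75;0 0 0 0 75;0 0 0 0 75;0 0 0 0 75;0 0 0 0 75"}}

```text
t: 31.95
position: [0.4129, -0.2734, 0.0804]
tcp_rot: [[-0.988, 0.152, -0.0], [0.152, 0.988, 0.0], [0.0, 0.0, -1.0]]
force: [-0.3, -0.0, -0.8]
grip_width: 0.0704
gripper_force: 0.0
```

```bash
python3 - <<'E'
from h import *
f=grab_frame('wrist')
for z in(.018,.021): ring(f,.4033,-.2732,z)
goto(.4033,-.2732,.022,1.418)
E
```

```text
0 n [0, 30, 32] dash r [0.0298 0.0285]
1 n [0, 30, 32] dash r [0.0298 0.0285]
ring c [ 0.4033 -0.2732] yaw -0.543 resid [-0.021  0.021]
0 n [0, 30, 32] dash r [0.0295 0.0287]
1 n [0, 30, 32] dash r [0.0295 0.0287]
ring c [ 0.4033 -0.2732] yaw -0.539 resid [-0.  0.]
t32.00 pos [ 0.4129 -0.2734  0.0803] shift [ 9.5 -1.3 58.3] n>=1.4 turn 0.000 j6 -2.18 w 0.0705 gf 0.0 F [-0.5 -0.2  0.5]
```

Call:
{"name": "servo_tool", "arguments": {"moves": "9.5 -1.3 10 0 75;0 0 20 0 75;0 0 15 0 75;0 0 7 0 75;0 0 3 0 75;0 0 0 0 75;0 0 0 0 75;0 0 0 0 75", "newtons": 30}}

```text
t: 32.67
position: [0.4041, -0.274, 0.0263]
tcp_rot: [[-0.988, 0.152, 0.001], [0.152, 0.988, -0.001], [-0.002, -0.001, -1.0]]
force: [0.6, -0.6, 0.3]
grip_width: 0.0705
gripper_force: 0.0
```

Call:
{"name": "servo_tool", "arguments": {"moves": "0 0 0 0 50;0 0 0 0 40;0 0 0 0 30;0 0 0 0 0;0 0 0 0 0;0 0 0 0 0;0 0 0 0 0;0 0 0 0 0"}}

```text
t: 33.33
position: [0.4035, -0.2734, 0.0256]
tcp_rot: [[-0.988, 0.152, 0.0], [0.152, 0.988, -0.0], [-0.0, -0.0, -1.0]]
force: [0.6, -0.4, 2.0]
grip_width: 0.043
gripper_force: 30.0
```

Call:
{"name": "servo_tool", "arguments": {"moves": "0 0 -10 0 0;0 0 -20 0 0;0 0 -30 0 0;0 0 -30 0 0;0 0 -20 0 0;0 0 0 0 0;0 0 0 0 0;0 0 0 0 0"}}

```text
t: 34.0
position: [0.4025, -0.2725, 0.1343]
tcp_rot: [[-0.988, 0.152, -0.002], [0.152, 0.988, 0.002], [0.002, 0.001, -1.0]]
force: [0.3, 0.3, -0.9]
grip_width: 0.0434
gripper_force: 30.0
```

```bash
python3 - <<'E'
from h import *
goto(.4467,-.1239,.12,1.418)
f=grab_frame('wrist'); f=grab_frame('wrist'); goto(.4467,-.1239,.12,1.418); save('w8',f['img'][120:360,140:420])
s=observe(); p=s['position']; ring(f,p[0],p[1],p[2]-.005)
E
```

```text
t34.00 pos [ 0.4025 -0.2725  0.1343] shift [-21.  153.6  14.4] n>=3.7 turn -0.000 j6 -2.19 w 0.0434 gf 30.0 F [ 0.3  0.3 -0.9]
t34.10 pos [ 0.4021 -0.2721  0.1334] shift [-21.6 153.2  13.7] n>=3.7 turn -0.000 j6 -2.19 w 0.0431 gf 30.0 F [ 0.  -0.8 -1. ]
0 n [0, 0, 52] dash r [0.029]
1 n [0, 0, 52] dash r [0.029]
ring c [ 0.4021 -0.2721] yaw -0.515 resid [-0.]
```

View pics/w8.png

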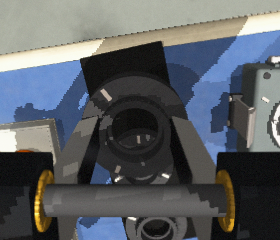

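Call:
{"name": "servo_tool", "arguments": {"moves": "-5 38 0 0 0;-5 38 0 0 0;-5.5 38 0 0 0;-5.5 39 0 0 0;0 0 0 -0.1 0;0 0 0 -0.1 0;0 0 0 -0.1 0;0 0 0 -0.077 0"}}

```text
t: 34.77
position: [0.4462, -0.1241, 0.1335]
tcp_rot: [[-0.974, -0.228, -0.003], [-0.228, 0.974, 0.002], [0.003, 0.002, -1.0]]
force: [0.3, 0.5, -1.4]
grip_width: 0.0432
gripper_force: 30.0
```

Call:
{"name": "servo_tool", "arguments": {"moves": "0 0 0 0 0;0 0 0 0 0;0 0 10 0 0;0 0 15 0 0;0 0 5 0 0;0 0 0 0 0;0 0 0 0 0;0 0 0 0 0"}}

```text
t: 35.43
position: [0.4477, -0.1255, 0.1056]
tcp_rot: [[-0.975, -0.222, 0.0], [-0.222, 0.975, -0.0], [-0.0, -0.0, -1.0]]
force: [0.8, 0.3, -0.0]
grip_width: 0.0431
gripper_force: 30.0
```

```bash
python3 - <<'E'
from h import *
f=grab_frame('wrist'); goto(.4468,-.1235,.082,1.418+.377); save('w9',f['img'][110:360,140:440])
s=observe(); p=s['position']; ring(f,p[0],p[1],p[2]-.0055)
print(proj(f,p)-[140,110])
E
```

```text
t35.48 pos [ 0.4479 -0.1256  0.1059] shift [ 0.6  2.3 23.9] n>=0.6 turn -0.000 j6 -2.25 w 0.0431 gf 30.0 F [-0.3  0.  -0.9]
0 n [0, 0, 52] dash r [0.0291]
1 n [0, 0, 52] dash r [0.0291]
ring c [ 0.4479 -0.1256] yaw -0.159 resid [-0.]
[134.49480045 142.23866572]
```

View pics/w9.png

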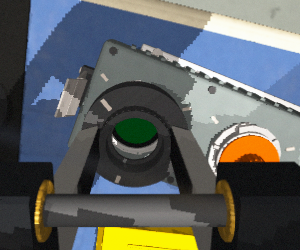

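Call:
{"name": "servo_tool", "arguments": {"moves": "0.6 2.3 0 0 0;0 0 0 0 0;0 0 5 0 0;0 0 5 0 0;0 0 3 0 0;0 0 2 0 0;0 0 0 0 0;0 0 0 0 0"}}

```text
t: 36.15
position: [0.4461, -0.123, 0.0901]
tcp_rot: [[-0.975, -0.222, -0.001], [-0.222, 0.975, 0.0], [0.0, 0.0, -1.0]]
force: [-0.0, 0.3, -0.9]
grip_width: 0.0429
gripper_force: 30.0
```

```bash
python3 - <<'E'
from h import *
goto(.4468,-.1235,.080,1.418+.377)
E
```

```text
t36.15 pos [ 0.4461 -0.123   0.0901] shift [-0.6 -0.6 10.1] n>=0.2 turn 0.000 j6 -2.25 w 0.0429 gf 30.0 F [-0.   0.3 -0.9]
```

Call:
{"name": "servo_tool", "arguments": {"moves": "0 -0.4 2 0 0;0 0 1.5 0 0;0 0 1.5 0 0;0 0 0 0 0;0 0 0 0 0;0 0 0 0 0;0 0 0 0 0;0 0 0 0 0"}}

```text
t: 36.82
position: [0.4465, -0.1236, 0.0855]
tcp_rot: [[-0.975, -0.222, 0.0], [-0.222, 0.975, -0.0], [-0.0, -0.0, -1.0]]
force: [-0.5, -0.0, -0.5]
grip_width: 0.0432
gripper_force: 30.0
```

Call:
{"name": "servo_tool", "arguments": {"moves": "0 0 1 0 0;0 0 1 0 0;0 0 1 0 0;0 0 0.5 0 0;0 0 0 0 0;0 0 0 0 0;0 0 0 0 0;0 0 0 0 0"}}

```text
t: 37.48
position: [0.4464, -0.1236, 0.0819]
tcp_rot: [[-0.975, -0.222, 0.0], [-0.222, 0.975, -0.0], [-0.0, -0.0, -1.0]]
force: [0.5, 0.1, -1.5]
grip_width: 0.0431
gripper_force: 30.0
```

Call:
{"name": "servo_tool", "arguments": {"moves": "0 0 1 0 0;0 0 0.5 0 0;0 0 0 0 0;0 0 0 0 0;0 0 0 0 0;0 0 0 0 0;0 0 0 0 0;0 0 0 0 0"}}

```text
t: 38.15
position: [0.4464, -0.1236, 0.0804]
tcp_rot: [[-0.975, -0.222, 0.0], [-0.222, 0.975, -0.0], [-0.0, -0.0, -1.0]]
force: [1.5, 0.4, -0.4]
grip_width: 0.0434
gripper_force: 30.0
```

Call:
{"name": "servo_tool", "arguments": {"moves": "0 0 1 0 0;0 0 0 0 0;0 0 0 0 0;0 0 0 0 0;0 0 0 0 0;0 0 0 0 0;0 0 0 0 0;0 0 0 0 0"}}

```text
t: 38.82
position: [0.4464, -0.1236, 0.0794]
tcp_rot: [[-0.975, -0.222, 0.0], [-0.222, 0.975, -0.0], [-0.0, -0.0, -1.0]]
force: [0.2, 0.4, -0.6]
grip_width: 0.0431
gripper_force: 30.0
```

Call:
{"name": "servo_tool", "arguments": {"moves": "0 0 1 0 0;0 0 0 0 0;0 0 0 0 0;0 0 0 0 0;0 0 0 0 0;0 0 0 0 0;0 0 0 0 0;0 0 0 0 0"}}

```text
t: 39.48
position: [0.4464, -0.1235, 0.0784]
tcp_rot: [[-0.975, -0.222, 0.0], [-0.222, 0.975, 0.0], [-0.0, 0.0, -1.0]]
force: [-0.6, -0.1, -0.6]
grip_width: 0.043
gripper_force: 30.0
```

Call:
{"name": "servo_tool", "arguments": {"moves": "0 0 1 0 0;0 0 0 0 0;0 0 0 0 0;0 0 0 0 0;0 0 0 0 0;0 0 0 0 0;0 0 0 0 0;0 0 0 0 0"}}

```text
t: 40.15
position: [0.4464, -0.1235, 0.0774]
tcp_rot: [[-0.975, -0.222, 0.0], [-0.222, 0.975, -0.0], [-0.0, -0.0, -1.0]]
force: [-0.1, -0.3, -0.5]
grip_width: 0.0429
gripper_force: 30.0
```

```bash
python3 - <<'E'
from h import *
goto(.4468,-.1235,.080,1.418+.377)
f=grab_frame('wrist');goto(.4468,-.1235,.080,1.418+.377); p=observe()['position']; ring(f,p[0],p[1],p[2]-.0055)
E
```

```text
t40.15 pos [ 0.4464 -0.1235  0.0774] shift [-0.4 -0.  -2.6] n>=0.1 turn -0.000 j6 -2.25 w 0.0429 gf 30.0 F [-0.1 -0.3 -0.5]
t40.20 pos [ 0.4464 -0.1236  0.0774] shift [-0.4 -0.  -2.6] n>=0.1 turn -0.000 j6 -2.25 w 0.0431 gf 30.0 F [ 0.1 -0.3 -1.4]
0 n [12, 5, 53] dash r [0.0315 0.0353 0.029 ]
1 n [7, 4, 53] dash r [0.033  0.0336 0.0284]
ring c [ 0.4442 -0.1229] yaw -0.079 resid [-0.089  0.083  0.006]
```

Call:
{"name": "servo_tool", "arguments": {"moves": "0 0 0.7 0 0;0 0 0 0 0;0 0 0 0 0;0 0 0 0 0;0 0 0 0 0;0 0 0 0 0;0 0 0 0 0;0 0 0 0 0"}}

```text
t: 40.87
position: [0.4465, -0.1237, 0.077]
tcp_rot: [[-0.975, -0.222, 0.0], [-0.222, 0.975, -0.0], [-0.0, -0.0, -1.0]]
force: [-1.6, 0.1, 5.2]
grip_width: 0.0433
gripper_force: 30.0
```

Call:
{"name": "servo_tool", "arguments": {"moves": "0 0 0.7 0 0;0 0 0 0 0;0 0 0 0 0;0 0 0 0 0;0 0 0 0 0;0 0 0 0 0;0 0 0 0 0;0 0 0 0 0"}}

```text
t: 41.53
position: [0.4465, -0.1236, 0.0769]
tcp_rot: [[-0.975, -0.222, -0.0], [-0.222, 0.975, -0.0], [0.0, -0.0, -1.0]]
force: [-2.8, 1.6, 8.5]
grip_width: 0.0428
gripper_force: 30.0
```

Call:
{"name": "servo_tool", "arguments": {"moves": "0 0 0.2 0.08 0;0 0 0.35 0.08 0;0 0 0.35 0.08 0;0 0 0.35 0.08 0;0 0 0.35 0.08 0;0 0 0 0 0;0 0 0 0 0;0 0 0 0 0"}}

```text
t: 42.2
position: [0.4475, -0.124, 0.0752]
tcp_rot: [[-0.984, 0.175, 0.002], [0.175, 0.984, -0.001], [-0.002, -0.0, -1.0]]
force: [-0.4, 0.4, 6.0]
grip_width: 0.0429
gripper_force: 30.0
```

```bash
cat >> h.py <<'E'
def st():
    s=observe(); R=np.array(s['tcp_rot']); print('t%.2f'%s['t'],np.round(s['position'],4),'yaw %.3f'%np.arctan2(R[1,1],R[0,1]),'F',np.round(s['force'],1),'T',np.round(s['torque'],2),'w %.4f gf %.1f'%(s['grip_width'],s['gripper_force']))
E
python3 - <<'E'
from h import *
st()
E
```

```text
t42.20 [ 0.4475 -0.124   0.0752] yaw 1.394 F [-0.4  0.4  6. ] T [ 0.14  0.12 -0.14] w 0.0429 gf 30.0
```

Call:
{"name": "servo_tool", "arguments": {"moves": "0 0 0.3 0.08 0;0 0 0.35 0.08 0;0 0 0.35 0.08 0;0 0 0.35 0.08 0;0 0 0.35 0.08 0;0 0 0.35 0.08 0;0 0 0 0 0;0 0 0 0 0"}}

```text
t: 42.87
position: [0.4475, -0.1241, 0.073]
tcp_rot: [[-0.793, 0.609, 0.002], [0.609, 0.793, -0.001], [-0.003, 0.001, -1.0]]
force: [0.7, -0.1, 4.7]
grip_width: 0.043
gripper_force: 30.0
```

```bash
python3 -c "
from h import *
st();f=grab_frame('wrist');st();p=observe()['position']; ring(f,p[0],p[1],p[2]-.003)"
```

```text
t42.87 [ 0.4475 -0.1241  0.073 ] yaw 0.916 F [ 0.7 -0.1  4.7] T [-0.16 -0.1  -0.01] w 0.0430 gf 30.0
t42.92 [ 0.4476 -0.1241  0.073 ] yaw 0.916 F [ 1.6 -0.8  6. ] T [-0.13 -0.14 -0.07] w 0.0431 gf 30.0
0 n [26, 87, 0] dash r [0.0301 0.0346]
1 n [0, 0, 26] dash r [0.0301]
ring c [ 0.4476 -0.1241] yaw 1.034 resid [-0.]
```

Call:
{"name": "servo_tool", "arguments": {"moves": "0 0 0.3 0.07 0;0 0 0.3 0.07 0;0 0 0.2 0.07 0;0 0 0 0 0;0 0 0 0 0;0 0 0 0 0;0 0 0 0 0;0 0 0 0 0"}}

```text
t: 43.58
position: [0.4479, -0.1243, 0.073]
tcp_rot: [[-0.649, 0.761, 0.003], [0.761, 0.649, -0.001], [-0.003, 0.001, -1.0]]
force: [0.4, -0.7, 9.6]
grip_width: 0.043
gripper_force: 30.0
```

```bash
python3 -c "
from h import *
st()"
```

```text
t43.58 [ 0.4479 -0.1243  0.073 ] yaw 0.706 F [ 0.4 -0.7  9.6] T [-0.1   0.09 -0.11] w 0.0430 gf 30.0
```

Call:
{"name": "servo_tool", "arguments": {"moves": "0 0 0.2 0.08 0;0 0 0.2 0.07 0;0 0 0 0 0;0 0 0 0 0;0 0 0 0 0;0 0 0 0 0;0 0 0 0 0;0 0 0 0 0"}}

```text
t: 44.25
position: [0.4478, -0.1242, 0.0729]
tcp_rot: [[-0.529, 0.849, 0.003], [0.849, 0.529, -0.002], [-0.003, 0.001, -1.0]]
force: [-1.2, 1.2, 11.7]
grip_width: 0.0429
gripper_force: 30.0
```

```bash
python3 -c "
from h import *
st();f=grab_frame('wrist');st();p=observe()['position']; ring(f,p[0],p[1],p[2]-.003)"
```

```text
t44.25 [ 0.4478 -0.1242  0.0729] yaw 0.558 F [-1.2  1.2 11.7] T [0.1  0.32 0.34] w 0.0429 gf 30.0
t44.30 [ 0.4478 -0.1242  0.0729] yaw 0.558 F [-1.3  1.2 12.2] T [0.1  0.33 0.39] w 0.0429 gf 30.0
0 n [99, 0, 25] dash r [0.0344 0.0305]
1 n [5, 0, 25] dash r [0.032  0.0305]
ring c [ 0.4478 -0.1242] yaw 0.776 resid [ 0.054 -0.054]
```

Call:
{"name": "servo_tool", "arguments": {"moves": "0 0 0 0.06 0;0 0 0 0 0;0 0 0 0 0;0 0 -1 0 0;0 0 -0.5 0 0;0 0 0 0 0;0 0 0 0 0;0 0 0 0 0"}}

```text
t: 44.97
position: [0.4479, -0.1244, 0.0729]
tcp_rot: [[-0.476, 0.879, 0.003], [0.879, 0.476, -0.002], [-0.003, 0.002, -1.0]]
force: [4.5, -2.2, 1.0]
grip_width: 0.043
gripper_force: 30.0
```

```bash
python3 -c "
from h import *
st();f=grab_frame('wrist');st();p=observe()['position']; ring(f,p[0],p[1],p[2]-.003)"
```

```text
t44.97 [ 0.4479 -0.1244  0.0729] yaw 0.497 F [ 4.5 -2.2  1. ] T [-0.55 -0.81  0.52] w 0.0430 gf 30.0
t45.02 [ 0.4479 -0.1244  0.0729] yaw 0.496 F [ 3.6 -2.4  0.2] T [-0.5  -0.8   0.52] w 0.0433 gf 30.0
0 n [104, 0, 24] dash r [0.0337 0.0301]
1 n [21, 0, 24] dash r [0.0305 0.0301]
ring c [ 0.4479 -0.1244] yaw 0.750 resid [ 0.031 -0.031]
```

Call:
{"name": "servo_tool", "arguments": {"moves": "0 0 0 0 50;0 0 0 0 60;0 0 0 0 65;0 0 0 0 65;0 0 -10 0 65;0 0 -20 0 65;0 0 -30 -0.12 65;0 0 -20 -0.12 65"}}

```text
t: 45.68
position: [0.4467, -0.1236, 0.155]
tcp_rot: [[-0.675, 0.738, 0.001], [0.738, 0.675, -0.0], [-0.001, 0.0, -1.0]]
force: [0.8, -0.3, 0.5]
grip_width: 0.0613
gripper_force: 0.0
```

Call:
{"name": "servo_tool", "arguments": {"moves": "0 0 0 -0.12 65;0 0 0 -0.12 65;0 0 0 -0.12 65;0 0 0 -0.12 65;0 0 0 -0.12 65;0 0 0 -0.08 65;0 0 0 0 65;0 0 0 0 65"}}

```text
t: 46.35
position: [0.4463, -0.1235, 0.1531]
tcp_rot: [[-0.988, 0.157, 0.0], [0.157, 0.988, 0.0], [-0.0, 0.0, -1.0]]
force: [0.7, -0.4, -0.7]
grip_width: 0.061
gripper_force: 0.0
```

```bash
python3 -c "
from h import *
st();f=grab_frame('wrist');goto(.53,-.27,.15,1.418);
u,v=proj(f,(.4467,-.1239,.07)); print(u,v);ring(f,.4467,-.1239,.070)"
```

```text
t46.35 [ 0.4463 -0.1235  0.1531] yaw 1.413 F [ 0.7 -0.4 -0.7] T [-0.03 -0.01 -0.02] w 0.0610 gf 0.0
t46.40 pos [ 0.4463 -0.1235  0.153 ] shift [-105.7 -131.5    3. ] n>=3.2 turn -0.005 j6 -1.87 w 0.0611 gf 0.0 F [-0.5 -0.2 -0.2]
274.4361405398184 217.62035013468795
0 n [78, 43, 52] dash r [0.0338 0.0285 0.031 ]
1 n [5, 332, 4] dash r [0.0335 0.0287 0.0244]
ring c [ 0.4355 -0.1177] yaw -0.969 resid [-0.102  0.374 -0.214]
```

Call:
{"name": "servo_tool", "arguments": {"moves": "-26 -32 0 0 65;-26 -33 0 0 65;-26 -33 0 0 65;-27 -33 0 0 65;0 0 0 0 65;0 0 0 0 65;0 0 0 0 65;0 0 0 0 65"}}

```text
t: 47.07
position: [0.5283, -0.2665, 0.1526]
tcp_rot: [[-0.988, 0.155, -0.001], [0.155, 0.988, 0.001], [0.001, 0.001, -1.0]]
force: [0.1, 1.3, 0.7]
grip_width: 0.0615
gripper_force: 0.0
```

```bash
python3 - <<'E'
from h import *
f=grab_frame('wrist'); f=grab_frame('wrist'); goto(.4814,-.2796,.08,1.418)
for z in (.021,.0225): ring(f,.4814,-.2796,z)
ring(f,.4814,-.2796,.0225,thr=130)
print(proj(f,(.4467,-.1239,.070)),proj(f,(.4814,-.2796,.0225))); save('w10',f['img'])
E
```

```text
t47.17 pos [ 0.5285 -0.2665  0.153 ] shift [ 44.5 -20.3  73. ] n>=1.8 turn -0.002 j6 -2.03 w 0.0610 gf 0.0 F [-0.1  0.2  0.1]
0 n [18, 20, 16] dash r [0.0309 0.0279 0.0286]
1 n [18, 20, 16] dash r [0.0291 0.0291 0.029 ]
ring c [ 0.4828 -0.2784] yaw 0.974 resid [-0.003  0.003  0.   ]
0 n [18, 20, 16] dash r [0.0308 0.0279 0.0283]
1 n [18, 20, 16] dash r [0.029  0.029  0.0288]
ring c [ 0.4827 -0.2783] yaw 0.974 resid [-0.003  0.003  0.   ]
0 n [21, 24, 17] dash r [0.0308 0.0278 0.0285]
1 n [21, 24, 17] dash r [0.029 0.029 0.029]
ring c [ 0.4827 -0.2784] yaw 0.977 resid [ 0.     0.002 -0.002]
[431.11211733  96.27463709] [254.6063517  162.50869368]
```

View pics/w10.png

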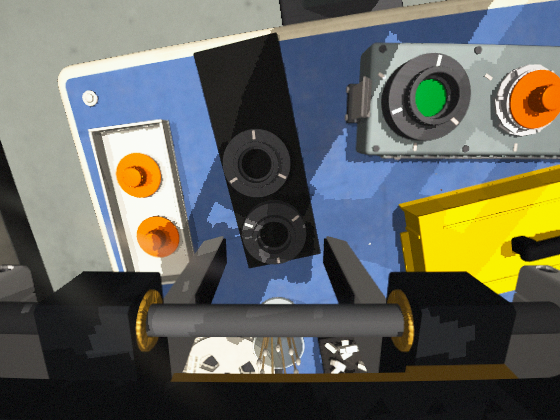

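Call:
{"name": "servo_tool", "arguments": {"moves": "14.5 -6.3 0 0 75;14.5 -6.3 20 0 75;14.4 -6.3 25 0 75;0 0 25 0 75;0 0 10 0 75;0 0 0 0 75;0 0 0 0 75;0 0 0 0 75"}}

```text
t: 47.83
position: [0.4847, -0.2803, 0.0744]
tcp_rot: [[-0.988, 0.154, 0.003], [0.154, 0.988, -0.002], [-0.003, -0.002, -1.0]]
force: [0.3, -0.4, -0.0]
grip_width: 0.0705
gripper_force: 0.0
```

Call:
{"name": "servo_tool", "arguments": {"moves": "0 0 0 0 75;0 0 0 0 75;0 0 0 0 75;0 0 0 0 75;0 0 0 0 75;0 0 0 0 75;0 0 0 0 75;0 0 0 0 75"}}

```text
t: 48.5
position: [0.4831, -0.2797, 0.0726]
tcp_rot: [[-0.988, 0.155, -0.0], [0.155, 0.988, 0.0], [0.0, 0.0, -1.0]]
force: [0.7, -0.4, 0.4]
grip_width: 0.0703
gripper_force: 0.0
```

```bash
python3 - <<'E'
from h import *
f=grab_frame('wrist'); goto(.4827,-.2784,.0255,1.418)
ring(f,.4827,-.2784,.0225)
E
```

```text
t48.55 pos [ 0.4831 -0.2798  0.0726] shift [ 0.6  1.3 47.1] n>=1.1 turn -0.003 j6 -2.09 w 0.0703 gf 0.0 F [-1.2 -0.3  0.7]
0 n [27, 43, 30] dash r [0.0286 0.0289 0.0289]
1 n [27, 43, 30] dash r [0.0287 0.0287 0.0289]
ring c [ 0.4825 -0.2785] yaw 0.974 resid [ 0.004 -0.004 -0.   ]
```

Grip ring B and lift.

Call:
{"name": "servo_tool", "arguments": {"moves": "0.8 1.2 10 0 75;0 0 15 0 75;0 0 15 0 75;0 0 7 0 75;0 0 0 0 75;0 0 0 0 75;0 0 0 0 75;0 0 0 0 60", "newtons": 30}}

```text
t: 49.22
position: [0.4833, -0.279, 0.0266]
tcp_rot: [[-0.988, 0.155, 0.001], [0.155, 0.988, -0.001], [-0.002, -0.001, -1.0]]
force: [-0.4, -0.2, -0.2]
grip_width: 0.0665
gripper_force: 0.0
```

Call:
{"name": "servo_tool", "arguments": {"moves": "0 0 0 0 50;0 0 0 0 40;0 0 0 0 30;0 0 0 0 0;0 0 0 0 0;0 0 0 0 0;0 0 0 0 0;0 0 0 0 0"}}

```text
t: 49.88
position: [0.4828, -0.2786, 0.0259]
tcp_rot: [[-0.988, 0.155, 0.0], [0.155, 0.988, -0.0], [-0.0, -0.0, -1.0]]
force: [-0.5, 0.2, 2.2]
grip_width: 0.0429
gripper_force: 30.0
```

Call:
{"name": "servo_tool", "arguments": {"moves": "0 0 -10 0 0;0 0 -20 0 0;0 0 -30 0 0;0 0 -30 0 0;0 0 -30 0 0;0 0 0 0 0;0 0 0 0 0;0 0 0 0 0"}}

```text
t: 50.55
position: [0.4819, -0.2778, 0.1449]
tcp_rot: [[-0.988, 0.155, -0.001], [0.155, 0.988, 0.001], [0.001, 0.001, -1.0]]
force: [0.2, -0.0, -1.7]
grip_width: 0.0434
gripper_force: 30.0
```

```bash
python3 - <<'E'
from h import *
goto(.4758,.0643,.145,1.418)
f=grab_frame('wrist'); p=observe()['position']; ring(f,p[0],p[1],p[2]-.003)
E
```

```text
t50.55 pos [ 0.4819 -0.2778  0.1449] shift [5.910e+01 3.371e+02 3.000e-01] n>=8.1 turn -0.003 j6 -2.09 w 0.0434 gf 30.0 F [ 0.2 -0.  -1.7]
0 n [0, 57, 0] dash r [0.0285]
1 n [0, 57, 0] dash r [0.0285]
ring c [ 0.4813 -0.2774] yaw 1.001 resid [0.]
```

Call:
{"name": "servo_tool", "arguments": {"moves": "6.5 37.4 0 0 0;6.5 37.4 0 0 0;6.5 37.4 0 0 0;6.5 37.4 0 0 0;6.5 37.4 0 0 0;6.5 37.4 0 0 0;6.5 37.4 0 0 0;6.5 37.4 0 0 0"}}

```text
t: 51.27
position: [0.4754, 0.0272, 0.1435]
tcp_rot: [[-0.988, 0.156, -0.004], [0.156, 0.988, 0.001], [0.004, -0.0, -1.0]]
force: [0.8, 0.6, -0.1]
grip_width: 0.0427
gripper_force: 30.0
```

Call:
{"name": "servo_tool", "arguments": {"moves": "6.5 37.4 0 0 0;0 0 0 0.11 0;0 0 0 0.12 0;0 0 0 0.12 0;0 0 0 0.12 0;0 0 0 0.12 0;0 0 0 0.12 0;0 0 0 0.12 0"}}

```text
t: 51.93
position: [0.4751, 0.0633, 0.1433]
tcp_rot: [[-0.547, 0.837, -0.005], [0.837, 0.547, 0.0], [0.003, -0.004, -1.0]]
force: [0.2, 0.2, -0.6]
grip_width: 0.0429
gripper_force: 30.0
```

Call:
{"name": "servo_tool", "arguments": {"moves": "0 0 0 0.12 0;0 0 0 0.12 0;0 0 0 0.06 0;0 0 10 0 0;0 0 15 0 0;0 0 10 0 0;0 0 0 0 0;0 0 0 0 0"}}

```text
t: 52.6
position: [0.4754, 0.0632, 0.1088]
tcp_rot: [[-0.282, 0.959, -0.004], [0.959, 0.282, 0.0], [0.001, -0.004, -1.0]]
force: [0.0, -0.0, -0.3]
grip_width: 0.043
gripper_force: 30.0
```

```bash
python3 - <<'E'
from h import *
f=grab_frame('wrist'); f=grab_frame('wrist');goto(.4758,.0643,.079,1.418-1.13);st()
p=observe()['position']; ring(f,p[0],p[1],p[2]-.003)
E
```

```text
t52.70 pos [0.477  0.0631 0.1106] shift [ 1.5 -0.9 31.6] n>=0.8 turn -0.003 j6 -0.33 w 0.0429 gf 30.0 F [ 0.2  0.  -0.7]
t52.70 [0.477  0.0631 0.1106] yaw 0.285 F [ 0.2  0.  -0.7] T [-0.03  0.01 -0.01] w 0.0429 gf 30.0
0 n [102, 77, 15] dash r [0.0344 0.0282 0.028 ]
1 n [633, 603, 8] dash r [0.0288 0.0289 0.0334]
ring c [0.4652 0.0775] yaw 0.470 resid [ 0.346 -0.179 -0.119]
```

Call:
{"name": "servo_tool", "arguments": {"moves": "1.4 -0.9 5 0 0;0 0 8 0 0;0 0 7 0 0;0 0 4 0 0;0 0 0 0 0;0 0 0 0 0;0 0 0 0 0;0 0 0 0 0"}}

```text
t: 53.37
position: [0.4761, 0.0642, 0.087]
tcp_rot: [[-0.281, 0.96, 0.001], [0.96, 0.281, -0.0], [-0.0, 0.001, -1.0]]
force: [-0.2, -0.0, -0.7]
grip_width: 0.0431
gripper_force: 30.0
```

```bash
python3 - <<'E'
from h import *
f=grab_frame('wrist'); goto(.4758,.0643,.079,1.418-1.13);st()
p=observe()['position']; ring(f,p[0],p[1],p[2]-.003,thr=140,rmax=.031); save('w11',f['img'][100:360,130:430])
E
```

```text
t53.42 pos [0.4761 0.0642 0.087 ] shift [ 0.2 -0.3  8. ] n>=0.2 turn -0.003 j6 -0.33 w 0.0428 gf 30.0 F [-0.3  0.6 -1.6]
t53.42 [0.4761 0.0642 0.087 ] yaw 0.285 F [-0.3  0.6 -1.6] T [-0.05  0.03 -0.01] w 0.0428 gf 30.0
0 n [0, 67, 15] dash r [0.0287 0.0278]
1 n [0, 52, 15] dash r [0.0277 0.0278]
ring c [0.4761 0.0642] yaw -0.145 resid [ 0.016 -0.016]
```

View pics/w11.png

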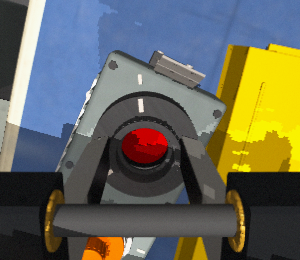

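Call:
{"name": "servo_tool", "arguments": {"moves": "0 0 2 0 0;0 0 2 0 0;0 0 2 0 0;0 0 1.5 0 0;0 0 1 0 0;0 0 0 0 0;0 0 0 0 0;0 0 0 0 0"}}

```text
t: 54.08
position: [0.4758, 0.0643, 0.0781]
tcp_rot: [[-0.281, 0.96, -0.0], [0.96, 0.281, -0.0], [-0.0, -0.0, -1.0]]
force: [0.8, -0.5, -0.4]
grip_width: 0.0432
gripper_force: 30.0
```

Call:
{"name": "servo_tool", "arguments": {"moves": "0 0 1 0 0;0 0 0.5 0 0;0 0 0.5 0 0;0 0 0 0 0;0 0 0 0 0;0 0 0 0 0;0 0 0 0 0;0 0 0 0 0"}}

```text
t: 54.75
position: [0.4761, 0.0642, 0.0773]
tcp_rot: [[-0.281, 0.96, 0.001], [0.96, 0.281, -0.0], [-0.0, 0.0, -1.0]]
force: [-3.2, -0.3, 7.8]
grip_width: 0.0431
gripper_force: 30.0
```

```bash
python3 -c "
from h import *
st()"
```

```text
t54.75 [0.4761 0.0642 0.0773] yaw 0.285 F [-3.2 -0.3  7.8] T [-0.12  0.61  0.03] w 0.0431 gf 30.0
```

Contact at the expected 0.0773. Screw clockwise.

Call:
{"name": "servo_tool", "arguments": {"moves": "0 0 0.3 0.08 0;0 0 0.35 0.08 0;0 0 0.35 0.08 0;0 0 0.35 0.08 0;0 0 0.35 0.08 0;0 0 0 0 0;0 0 0 0 0;0 0 0 0 0"}}

```text
t: 55.42
position: [0.4771, 0.064, 0.0757]
tcp_rot: [[0.113, 0.994, 0.003], [0.994, -0.113, -0.0], [-0.0, 0.003, -1.0]]
force: [0.2, -1.3, 5.4]
grip_width: 0.043
gripper_force: 30.0
```

```bash
python3 -c "
from h import *
st()"
```

```text
t55.42 [0.4771 0.064  0.0757] yaw -0.113 F [ 0.2 -1.3  5.4] T [-0.23  0.13 -0.13] w 0.0430 gf 30.0
```

Call:
{"name": "servo_tool", "arguments": {"moves": "0 0 0.3 0.08 0;0 0 0.35 0.08 0;0 0 0.35 0.08 0;0 0 0.35 0.08 0;0 0 0.35 0.08 0;0 0 0.35 0.08 0;0 0 0 0 0;0 0 0 0 0"}}

```text
t: 56.08
position: [0.4768, 0.0642, 0.0734]
tcp_rot: [[0.559, 0.829, 0.002], [0.829, -0.559, -0.0], [0.001, 0.002, -1.0]]
force: [-0.2, 1.2, 5.7]
grip_width: 0.043
gripper_force: 30.0
```

```bash
python3 -c "
from h import *
st()"
```

```text
t56.08 [0.4768 0.0642 0.0734] yaw -0.593 F [-0.2  1.2  5.7] T [-0.12  0.19 -0.06] w 0.0430 gf 30.0
```

Call:
{"name": "servo_tool", "arguments": {"moves": "0 0 0.3 0.07 0;0 0 0.3 0.07 0;0 0 0.2 0.07 0;0 0 0 0 0;0 0 0 0.07 0;0 0 0 0.07 0;0 0 0 0 0;0 0 0 0 0"}}

```text
t: 56.75
position: [0.4776, 0.0643, 0.0733]
tcp_rot: [[0.808, 0.589, 0.004], [0.589, -0.808, -0.0], [0.003, 0.003, -1.0]]
force: [-0.4, 0.6, 7.2]
grip_width: 0.0431
gripper_force: 30.0
```

```bash
python3 -c "
from h import *
st()"
```

```text
t56.75 [0.4776 0.0643 0.0733] yaw -0.941 F [-0.4  0.6  7.2] T [-0.04  0.28  0.43] w 0.0431 gf 30.0
```

Call:
{"name": "servo_tool", "arguments": {"moves": "0 0 0 0.07 0;0 0 0 0 0;0 0 0 0 0;0 0 -0.7 0 0;0 0 -0.7 0 0;0 0 0 0 0;0 0 0 0 0;0 0 0 0 0"}}

```text
t: 57.42
position: [0.4772, 0.064, 0.0734]
tcp_rot: [[0.849, 0.529, 0.003], [0.529, -0.849, -0.001], [0.002, 0.002, -1.0]]
force: [5.4, -1.4, -0.9]
grip_width: 0.0433
gripper_force: 30.0
```

```bash
python3 -c "
from h import *
st();f=grab_frame('wrist');p=observe()['position']; ring(f,p[0],p[1],p[2]-.003,thr=140,rmax=.031)"
```

```text
t57.42 [0.4772 0.064  0.0734] yaw -1.014 F [ 5.4 -1.4 -0.9] T [-0.34 -0.91  0.62] w 0.0433 gf 30.0
0 n [0, 34, 0] dash r [0.0296]
1 n [0, 26, 0] dash r [0.0288]
ring c [0.4772 0.064 ] yaw 0.748 resid [0.]
```

Call:
{"name": "servo_tool", "arguments": {"moves": "0 0 0 0 50;0 0 0 0 60;0 0 0 0 65;0 0 0 0 65;0 0 -10 0 65;0 0 -20 0 65;0 0 -30 0 65;0 0 -30 -0.1 65"}}

```text
t: 58.13
position: [0.4743, 0.0644, 0.1635]
tcp_rot: [[0.792, 0.611, -0.003], [0.611, -0.792, 0.0], [-0.002, -0.002, -1.0]]
force: [1.0, 0.1, 0.7]
grip_width: 0.0611
gripper_force: 0.0
```

Call:
{"name": "servo_tool", "arguments": {"moves": "0 0 0 -0.12 65;0 0 0 -0.12 65;0 0 0 -0.12 65;0 0 0 -0.12 65;0 0 0 -0.12 65;0 0 0 -0.12 65;0 0 0 -0.12 65;0 0 0 -0.12 65"}}

```text
t: 58.8
position: [0.4753, 0.0644, 0.1635]
tcp_rot: [[-0.051, 0.999, -0.0], [0.999, 0.051, 0.0], [0.0, -0.0, -1.0]]
force: [-0.2, -0.7, -0.6]
grip_width: 0.061
gripper_force: 0.0
```

```bash
python3 - <<'E'
from h import *
goto(.6256,-.005,.18,.09); st()
for cam in('top','side','wrist'):
    f=grab_frame(cam)
    for b in blobs(f,*YEL,amin=500)[:1]:
        r=cv2.minAreaRect(np.argwhere(b[2]>0)[:,::-1].astype('float32')); P=np.array([at(f,p,.048)[:2] for p in cv2.boxPoints(r)]); print(cam,b[0],np.round(P,3).tolist(),np.round(P.mean(0),4))
        if cam=='top':
            # handle: dark inside the yellow hull
            h=cv2.convexHull(np.argwhere(b[2]>0)[:,::-1].astype(np.int32)); m=b[2]*0; cv2.fillConvexPoly(m,h,255)
            d=(f['img'].max(2)<70)&(m>0); q=np.array([at(f,(x,y),.076)[:2] for y,x in np.argwhere(d)]); print('handle',len(q),q.mean(0)); u,s,v=np.linalg.svd(q-q.mean(0)); print(v[0],s)
save('w12',f['img'])
E
```

```text
t58.80 pos [0.4753 0.0644 0.1635] shift [-76.9 146.5 -16.6] n>=3.5 turn -0.039 j6 -0.10 w 0.0610 gf 0.0 F [-0.2 -0.7 -0.6]
t58.80 [0.4753 0.0644 0.1635] yaw 0.051 F [-0.2 -0.7 -0.6] T [-0.13  0.09  0.03] w 0.0610 gf 0.0
top 1607 [[0.644, 0.015], [0.658, -0.119], [0.546, -0.127], [0.533, 0.004]] [ 0.595  -0.0569]
handle 48 [ 0.59531017 -0.01948441]
[ 0.01632334 -0.99986677] [0.07165967 0.02142093]
side 2066 [[0.627, 0.195], [0.68, -0.142], [0.545, -0.122], [0.514, 0.205]] [0.5917 0.0342]
wrist 15229 [[0.519, 0.152], [0.633, 0.158], [0.666, -0.019], [0.534, -0.024]] [0.588  0.0668]
```

View pics/w12.png

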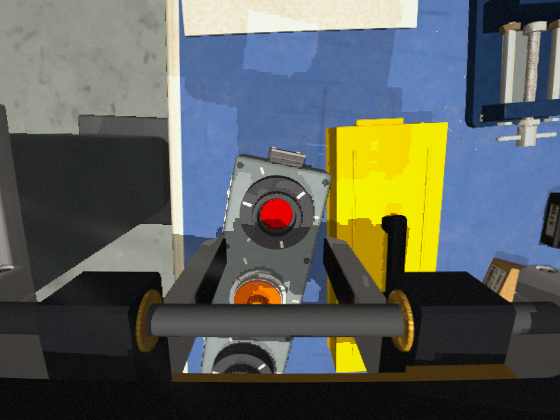

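Call:
{"name": "servo_tool", "arguments": {"moves": "-15 14 -15 0 65;-15 14 -15 0 65;-15 14 -15 0 65;-15 14 -15 0 65;-15 14 -15 0 65;-15 14 -15 0 65;-15 14 -15 0 65;-15 14 -15 0 65"}}

```text
t: 59.62
position: [0.5934, -0.0512, 0.2839]
tcp_rot: [[-0.042, 0.999, -0.0], [0.999, 0.042, 0.0], [0.0, -0.0, -1.0]]
force: [0.2, -0.3, 0.3]
grip_width: 0.0612
gripper_force: 0.0
```

Call:
{"name": "servo_tool", "arguments": {"moves": "0 0 0 0 65;0 0 0 0 65;0 0 0 0 65;0 0 0 0 65;0 0 0 0 65;0 0 0 0 65;0 0 0 0 65;0 0 0 0 65"}}

```text
t: 60.28
position: [0.5927, -0.0502, 0.2828]
tcp_rot: [[-0.045, 0.999, -0.0], [0.999, 0.045, 0.0], [0.0, -0.0, -1.0]]
force: [-0.7, -0.1, -0.6]
grip_width: 0.0609
gripper_force: 0.0
```

```bash
python3 - <<'E'
from h import *
st()
f=grab_frame('wrist'); save('w13',f['img']); np.save('f13.npy',f,allow_pickle=True)
b=blobs(f,*YEL,amin=500)[0]; r=cv2.minAreaRect(np.argwhere(b[2]>0)[:,::-1].astype('float32')); P=np.array([at(f,p,.048)[:2] for p in cv2.boxPoints(r)]); print(b[0],np.round(cv2.boxPoints(r)).tolist(),np.round(P,3).tolist(),np.round(P.mean(0),4))
E
```

```text
t60.28 [ 0.5927 -0.0502  0.2828] yaw 0.045 F [-0.7 -0.1 -0.6] T [-0.09  0.11  0.03] w 0.0609 gf 0.0
15805 [[231.0, 30.0], [316.0, 25.0], [328.0, 237.0], [243.0, 242.0]] [[0.53, 0.145], [0.634, 0.155], [0.672, -0.117], [0.55, -0.13]] [0.5964 0.0131]
```

View pics/w13.png

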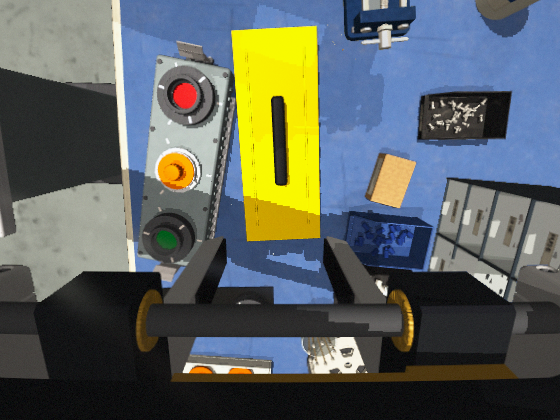

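```bash
cat >> h.py <<'E'
def handle(f,z=.076,roi=None):
    b=blobs(f,*YEL,amin=500)[0]; h=cv2.convexHull(np.argwhere(b[2]>0)[:,::-1].astype(np.int32)); m=b[2]*0; cv2.fillConvexPoly(m,h,255); m=cv2.erode(m,np.ones((9,9)))
    d=((f['img'].max(2)<75)&(m>0)).astype('uint8'); n,l,s,c=cv2.connectedComponentsWithStats(d); i=1+np.argmax(s[1:,4])
    r=cv2.minAreaRect(np.argwhere(l==i)[:,::-1].astype('float32')); P=np.array([at(f,p,z)[:2] for p in cv2.boxPoints(r)])
    e=[np.hypot(*(P[k]-P[(k+1)%4])) for k in range(4)]; k=int(np.argmax(e[:2])); v=(P[k]-P[k+1]+P[(k+3)%4]-P[(k+2)%4]); v=v*np.sign(v[1])
    print('handle',s[i,4],np.round(r[0]),'c',np.round(P.mean(0),4),'size',np.round(e[:2],4),'cover yaw %.3f'%np.arctan2(-v[0],v[1])); return P.mean(0)
E
python3 - <<'E'
from h import *
f=np.load('f13.npy',allow_pickle=True).item()
handle(f); 
for cam in('top','side'):
    f=grab_frame(cam)
    if cam=='top': b=blobs(f,*YEL,amin=500)[0]; print(b[0])
    print([(round(s['score'],2),np.round(at(f,s['centre'],.04)[:2],4)) for s in silhouettes('cover',f)[:2]])
goto(.5964,.015,.09,0.09)
E
```

```text
handle 1093 [279. 140.] c [0.5952 0.0132] size [0.0152 0.107 ] cover yaw 0.098
892
[(0.56, array([0.5707, 0.1126])), (0.54, array([0.3968, 0.4094]))]
[(0.92, array([0.5838, 0.0367]))]
t60.53 pos [ 0.593  -0.0506  0.283 ] shift [ 65.4   6.3 193. ] n>=4.6 turn -0.045 j6 -0.28 w 0.0611 gf 0.0 F [-0.5 -0.2  0. ]
```

Call:
{"name": "servo_tool", "arguments": {"moves": "16 1.2 30 -0.053 65;16 1.2 35 0 65;16 1.2 35 0 65;16 1.2 35 0 65;0 0 25 0 65;0 0 10 0 65;0 0 0 0 65;0 0 0 0 65"}}

```text
t: 61.2
position: [0.593, 0.0131, 0.1136]
tcp_rot: [[-0.097, 0.995, 0.001], [0.995, 0.097, -0.0], [-0.0, 0.001, -1.0]]
force: [0.8, -0.1, 0.2]
grip_width: 0.061
gripper_force: 0.0
```

Call:
{"name": "servo_tool", "arguments": {"moves": "0 0 0 0 65;0 0 0 0 65;0 0 0 0 65;0 0 0 0 65;0 0 0 0 65;0 0 0 0 65;0 0 0 0 65;0 0 0 0 65"}}

```text
t: 61.87
position: [0.5923, 0.0136, 0.113]
tcp_rot: [[-0.098, 0.995, -0.0], [0.995, 0.098, 0.0], [0.0, -0.0, -1.0]]
force: [0.1, -0.0, -0.3]
grip_width: 0.0611
gripper_force: 0.0
```

```bash
python3 - <<'E'
from h import *
f=grab_frame('wrist'); handle(f); goto(.5952,.0132,.061,0.098)
E
```

```text
handle 2848 [279. 228.] c [0.5951 0.0145] size [0.0154 0.1065] cover yaw 0.102
t61.92 pos [0.5923 0.0136 0.1129] shift [-0.7  2.8 51.9] n>=1.2 turn 0.000 j6 -0.22 w 0.0612 gf 0.0 F [0.6 0.1 0.2]
```

Call:
{"name": "servo_tool", "arguments": {"moves": "0.3 2.8 10 0 65;0 0 15 0 65;0 0 15 0 65;0 0 10 0 65;0 0 2 0 65;0 0 0 0 65;0 0 0 0 65;0 0 0 0 65", "newtons": 50}}

```text
t: 62.58
position: [0.5961, 0.014, 0.0619]
tcp_rot: [[-0.098, 0.995, 0.002], [0.995, 0.098, -0.0], [-0.0, 0.002, -1.0]]
force: [0.6, 0.6, -0.1]
grip_width: 0.0612
gripper_force: 0.0
```

Call:
{"name": "servo_tool", "arguments": {"moves": "0 0 0 0 50;0 0 0 0 30;0 0 0 0 15;0 0 0 0 0;0 0 0 0 0;0 0 0 0 0;0 0 0 0 0;0 0 0 0 0"}}

```text
t: 63.25
position: [0.5952, 0.0141, 0.061]
tcp_rot: [[-0.098, 0.995, 0.0], [0.995, 0.098, 0.0], [0.0, 0.0, -1.0]]
force: [-0.3, -0.2, 1.5]
grip_width: 0.0153
gripper_force: 50.0
```

```bash
python3 - <<'E'
from h import *
st()
E
```

```text
t63.25 [0.5952 0.0141 0.061 ] yaw 0.098 F [-0.3 -0.2  1.5] T [-0.08  0.02 -0.03] w 0.0153 gf 50.0
```

Call:
{"name": "servo_tool", "arguments": {"moves": "0 0 -5 0 0;0 0 -10 0 0;0 0 -20 0 0;0 0 -25 0 0;0 0 -25 0 0;0 0 -25 0 0;0 0 -10 0 0;0 0 0 0 0"}}

```text
t: 63.92
position: [0.5975, 0.0139, 0.185]
tcp_rot: [[-0.098, 0.995, 0.007], [0.995, 0.098, -0.001], [-0.002, 0.007, -1.0]]
force: [0.3, 0.5, -3.7]
grip_width: 0.0153
gripper_force: 50.0
```

Call:
{"name": "servo_tool", "arguments": {"moves": "0 0 0 0 0;0 0 0 0 0;0 0 0 0 0;0 0 0 0 0;0 0 0 0 0;0 0 0 0 0;0 0 0 0 0;0 0 0 0 0"}}

```text
t: 64.58
position: [0.5951, 0.0142, 0.1808]
tcp_rot: [[-0.098, 0.995, -0.0], [0.995, 0.098, 0.0], [0.0, -0.0, -1.0]]
force: [0.6, 0.0, -2.6]
grip_width: 0.0157
gripper_force: 50.0
```

```bash
cat >> h.py <<'E'
def cov(f,dz=.015):
    s=observe(); R=np.array(s['tcp_rot']); p=np.array(s['position']); c=handle(f,p[2]+dz)
    print('handle in tool',np.round(R.T@(np.array([*c,p[2]])-p)*1000,1))
E
python3 - <<'E'
from h import *
st(); f=grab_frame('wrist'); cov(f); goto(.4612,-.03,.18,-.1527)
b=blobs(f,*YEL,amin=500)[0]; ys=np.argwhere(b[2]>0); print(ys.min(0),ys.max(0))
s=observe(); R=np.array(s['tcp_rot']); p=np.array(s['position'])
# far edge of the roof (+y end) : row of the top edge near several columns
for u in (220,250,300,330):
    col=np.argwhere(b[2][:,u]>0)
    if len(col): q=at(f,(u,col.min()),p[2]-.013); print(u,col.min(),np.round(R.T@(q-p)*1000,1))
E
```

```text
t64.58 [0.5951 0.0142 0.1808] yaw 0.098 F [ 0.6  0.  -2.6] T [-0.12  0.02 -0.01] w 0.0157 gf 50.0
handle 3889 [275. 216.] c [0.5924 0.039 ] size [0.0588 0.0427] cover yaw 0.099
handle in tool [25.  -0.3 -0. ]
t64.63 pos [0.5952 0.0141 0.1809] shift [ -30.8 -137.6    0.9] n>=3.3 turn 0.251 j6 -0.22 w 0.0154 gf 50.0 F [-0.6 -0.7 -2.7]
[ 16 183] [271 367]
220 16 [136.  -31.5  13. ]
250 16 [135.9 -14.5  13. ]
300 16 [135.9  13.8  13. ]
330 16 [136.   30.8  13. ]
```

Call:
{"name": "servo_tool", "arguments": {"moves": "-4 -17 0 0 0;-4.5 -21 0 0 0;-4.5 -22 0 0 0;-4.5 -22 0 0 0;-4.5 -22 0 0 0;-4.5 -20 0 0 0;-2.4 -12 0 0.05 0;0 0 0 0.05 0"}}

```text
t: 65.3
position: [0.4602, -0.0283, 0.1809]
tcp_rot: [[0.005, 1.0, -0.002], [1.0, -0.005, -0.0], [-0.0, -0.002, -1.0]]
force: [-0.2, 0.5, -3.6]
grip_width: 0.0157
gripper_force: 50.0
```

Call:
{"name": "servo_tool", "arguments": {"moves": "0 0 0 0.05 0;0 0 0 0.05 0;0 0 0 0.051 0;0 0 0 0 0;0 0 10 0 0;0 0 10 0 0;0 0 0 0 0;0 0 0 0 0"}}

```text
t: 65.97
position: [0.4613, -0.0276, 0.1594]
tcp_rot: [[0.152, 0.988, -0.003], [0.988, -0.152, 0.001], [0.0, -0.003, -1.0]]
force: [0.6, -0.5, -3.4]
grip_width: 0.0157
gripper_force: 50.0
```

Call:
{"name": "servo_tool", "arguments": {"moves": "0 0 0 0 0;0 0 0 0 0;0 0 0 0 0;0 0 0 0 0;0 0 0 0 0;0 0 0 0 0;0 0 0 0 0;0 0 0 0 0"}}

```text
t: 66.63
position: [0.4627, -0.0279, 0.1611]
tcp_rot: [[0.152, 0.988, 0.0], [0.988, -0.152, -0.0], [-0.0, 0.0, -1.0]]
force: [-0.1, -0.4, -3.4]
grip_width: 0.0157
gripper_force: 50.0
```

```bash
python3 - <<'E'
from h import *
goto(.4627,-.028,.12,-.1527); st()
f=grab_frame('wrist'); s=observe(); R=np.array(s['tcp_rot']); p=np.array(s['position'])
b=blobs(f,*YEL,amin=500)[0]
for u in (220,330):
    col=np.argwhere(b[2][:,u]>0); q=at(f,(u,col.min()),p[2]-.013); print(u,col.min(),np.round(R.T@(q-p)*1000,1))
E
```

```text
t66.63 pos [ 0.4627 -0.0279  0.1611] shift [-0.1  0.  41.1] n>=1.0 turn -0.000 j6 -0.09 w 0.0157 gf 50.0 F [-0.1 -0.4 -3.4]
t66.63 [ 0.4627 -0.0279  0.1611] yaw -0.153 F [-0.1 -0.4 -3.4] T [-0.07  0.09  0.01] w 0.0157 gf 50.0
220 16 [135.9 -31.3  13. ]
330 16 [136.  31.  13.]
```

Call:
{"name": "servo_tool", "arguments": {"moves": "0 0 8 0 0;0 0 10 0 0;0 0 8 0 0;0 0 5 0 0;0 0 3 0 0;0 0 0 0 0;0 0 0 0 0;0 0 0 0 0"}}

```text
t: 67.35
position: [0.463, -0.028, 0.1273]
tcp_rot: [[0.152, 0.988, 0.001], [0.988, -0.152, -0.0], [-0.0, 0.001, -1.0]]
force: [0.2, -0.0, -3.4]
grip_width: 0.0154
gripper_force: 50.0
```

```bash
python3 -c "
from h import *
st()"
```

```text
t67.35 [ 0.463  -0.028   0.1273] yaw -0.153 F [ 0.2 -0.  -3.4] T [-0.04  0.09  0.01] w 0.0154 gf 50.0
```

Call:
{"name": "servo_tool", "arguments": {"moves": "0 0 2 0 0;0 0 2 0 0;0 0 2 0 0;0 0 2 0 0;0 0 0 0 0;0 0 0 0 0;0 0 0 0 0;0 0 0 0 0"}}

```text
t: 68.02
position: [0.4628, -0.0282, 0.1193]
tcp_rot: [[0.152, 0.988, 0.0], [0.988, -0.152, -0.0], [-0.0, 0.001, -1.0]]
force: [-0.1, -2.6, -2.0]
grip_width: 0.0153
gripper_force: 50.0
```

```bash
python3 -c "
from h import *
st()"
```

```text
t68.02 [ 0.4628 -0.0282  0.1193] yaw -0.153 F [-0.1 -2.6 -2. ] T [-0.27  0.12  0.01] w 0.0153 gf 50.0
```

Call:
{"name": "servo_tool", "arguments": {"moves": "-1 0 0 0 0;0 0 0 0 0;0 0 1.5 0 0;0 0 1.5 0 0;0 0 0 0 0;0 0 0 0 0;0 0 0 0 0;0 0 0 0 0"}}

```text
t: 68.68
position: [0.4629, -0.0289, 0.1164]
tcp_rot: [[0.152, 0.988, 0.001], [0.988, -0.152, -0.0], [0.0, 0.001, -1.0]]
force: [-0.5, 0.7, 2.5]
grip_width: 0.0154
gripper_force: 50.0
```

```bash
python3 -c "
from h import *
st()"
```

```text
t68.68 [ 0.4629 -0.0289  0.1164] yaw -0.153 F [-0.5  0.7  2.5] T [0.   0.18 0.01] w 0.0154 gf 50.0
```

Call:
{"name": "servo_tool", "arguments": {"moves": "0 0 1 0 0;0 0 1 0 0;0 0 1 0 0;0 0 0 0 0;0 0 0 0 0;0 0 0 0 0;0 0 0 0 0;0 0 0 0 0"}}

```text
t: 69.35
position: [0.4634, -0.0292, 0.1139]
tcp_rot: [[0.152, 0.988, 0.002], [0.988, -0.152, -0.001], [-0.0, 0.002, -1.0]]
force: [-0.1, 0.1, 5.8]
grip_width: 0.0151
gripper_force: 50.0
```

```bash
python3 -c "
from h import *
st()"
```

```text
t69.35 [ 0.4634 -0.0292  0.1139] yaw -0.153 F [-0.1  0.1  5.8] T [-0.06  0.26  0.03] w 0.0151 gf 50.0
```

Call:
{"name": "servo_tool", "arguments": {"moves": "0 0 1 0 0;0 0 1 0 0;0 0 1 0 0;0 0 0 0 0;0 0 0 0 0;0 0 0 0 0;0 0 0 0 0;0 0 0 0 0"}}

```text
t: 70.02
position: [0.464, -0.0294, 0.1118]
tcp_rot: [[0.152, 0.988, 0.003], [0.988, -0.152, -0.001], [-0.001, 0.003, -1.0]]
force: [-0.3, -0.3, 9.4]
grip_width: 0.0156
gripper_force: 50.0
```

```bash
python3 -c "
from h import *
st()"
```

```text
t70.02 [ 0.464  -0.0294  0.1118] yaw -0.153 F [-0.3 -0.3  9.4] T [-0.1   0.4  -0.04] w 0.0156 gf 50.0
```

Call:
{"name": "servo_tool", "arguments": {"moves": "0 0 1 0 0;0 0 1 0 0;0 0 1 0 0;0 0 0 0 0;0 0 0 0 0;0 0 0 0 0;0 0 0 0 0;0 0 0 0 0"}}

```text
t: 70.68
position: [0.463, -0.0281, 0.107]
tcp_rot: [[0.152, 0.988, 0.001], [0.988, -0.152, 0.001], [0.002, 0.001, -1.0]]
force: [2.8, 5.3, 2.4]
grip_width: 0.0153
gripper_force: 50.0
```

```bash
python3 -c "
from h import *
st()"
```

```text
t70.68 [ 0.463  -0.0281  0.107 ] yaw -0.153 F [2.8 5.3 2.4] T [ 0.42 -0.32  0.15] w 0.0153 gf 50.0
```

Call:
{"name": "servo_tool", "arguments": {"moves": "0 0 1 0 0;0 0 1 0 0;0 0 1 0 0;0 0 0 0 0;0 0 0 0 0;0 0 0 0 0;0 0 0 0 0;0 0 0 0 0"}}

```text
t: 71.35
position: [0.4617, -0.0291, 0.1033]
tcp_rot: [[0.152, 0.988, -0.002], [0.988, -0.152, -0.0], [-0.001, -0.002, -1.0]]
force: [-0.4, 0.0, -1.9]
grip_width: 0.0155
gripper_force: 50.0
```

```bash
python3 -c "
from h import *
st()"
```

```text
t71.35 [ 0.4617 -0.0291  0.1033] yaw -0.153 F [-0.4  0.  -1.9] T [-0.02  0.09  0.08] w 0.0155 gf 50.0
```

Call:
{"name": "servo_tool", "arguments": {"moves": "0 0 1 0 0;0 0 1 0 0;0 0 0 0 0;0 0 0 0 0;0 0 0 0 0;0 0 0 0 0;0 0 0 0 0;0 0 0 0 0"}}

```text
t: 72.02
position: [0.4622, -0.0292, 0.1026]
tcp_rot: [[0.152, 0.988, -0.001], [0.988, -0.152, -0.001], [-0.001, -0.001, -1.0]]
force: [-4.2, -1.2, 5.1]
grip_width: 0.0155
gripper_force: 50.0
```

```bash
python3 -c "
from h import *
st()"
```

```text
t72.02 [ 0.4622 -0.0292  0.1026] yaw -0.153 F [-4.2 -1.2  5.1] T [0.07 0.87 0.07] w 0.0155 gf 50.0
```

Call:
{"name": "servo_tool", "arguments": {"moves": "0 0 1 0 0;0 0 0 0 0;0 0 0 0 0;0 0 -1 0 0;0 0 -0.6 0 0;0 0 0 0 0;0 0 0 0 0;0 0 0 0 0"}}

```text
t: 72.68
position: [0.4628, -0.029, 0.1026]
tcp_rot: [[0.152, 0.988, 0.001], [0.988, -0.152, -0.0], [-0.0, 0.001, -1.0]]
force: [0.7, -0.5, -0.2]
grip_width: 0.0157
gripper_force: 50.0
```

```bash
python3 -c "
from h import *
st()"
```

```text
t72.68 [ 0.4628 -0.029   0.1026] yaw -0.153 F [ 0.7 -0.5 -0.2] T [-0.1   0.18  0.05] w 0.0157 gf 50.0
```

Call:
{"name": "servo_tool", "arguments": {"moves": "0 0 0 0 20;0 0 0 0 35;0 0 0 0 50;0 0 0 0 50;0 0 -15 0 50;0 0 -30 0 50;0 0 -35 0 50;0 0 -35 0 50"}}

```text
t: 73.35
position: [0.4616, -0.0287, 0.2182]
tcp_rot: [[0.152, 0.988, -0.002], [0.988, -0.152, 0.001], [0.0, -0.002, -1.0]]
force: [2.4, 0.2, 0.5]
grip_width: 0.047
gripper_force: 0.0
```

Call:
{"name": "servo_tool", "arguments": {"moves": "-15 0 -20 0 50;-15 0 -20 0 50;-15 0 -10 0 50;-15 0 0 0 50;0 0 0 0 50;0 0 0 0 50;0 0 0 0 50;0 0 0 0 50"}}

```text
t: 74.02
position: [0.453, -0.0873, 0.2668]
tcp_rot: [[0.152, 0.988, -0.001], [0.988, -0.152, 0.001], [0.001, -0.001, -1.0]]
force: [0.6, 0.1, 0.7]
grip_width: 0.047
gripper_force: 0.0
```

```bash
python3 - <<'E'
from h import *
st(); f=grab_frame('wrist'); f=grab_frame('wrist'); handle(f,.118)
b=blobs(f,*YEL,amin=500)[0]
c=cv2.convexHull(np.argwhere(b[2]>0)[:,::-1].astype(np.int32)); a=cv2.approxPolyDP(c,4,True)[:,0]
hx=np.array([.988,-.152]); hy=np.array([.152,.988])
for q in a: w=at(f,q,.090)[:2]-[.4622,-.0300]; print(q,np.round([w@hx*1000,w@hy*1000],1))
h=.118-.09
s=grab_frame('side'); sb=blobs(s,*YEL,amin=400)
for b in sb[:1]:
    c=cv2.convexHull(np.argwhere(b[2]>0)[:,::-1].astype(np.int32)); 
    print('side',b[0],cv2.approxPolyDP(c,3,True)[:,0].tolist())
exp=lambda X,Y,z:proj(s,(*(np.array([.4622,-.03])+X/1000*hx+Y/1000*hy),z))
print('expected',[np.round(exp(X,Y,z)).tolist() for z in(.09,.042) for X,Y in((-53,138),(53,138),(53,-138),(-53,-138))])
t=grab_frame('top'); print('tray',[np.round(at(t,b[1],.02)[:2],3).tolist() for b in blobs(t,*ORG)[:4]])
E
```

```text
t74.02 [ 0.453  -0.0873  0.2668] yaw -0.152 F [0.6 0.1 0.7] T [-0.09  0.12 -0.02] w 0.0470 gf 0.0
handle 1477 [275. 145.] c [ 0.4619 -0.03  ] size [0.1068 0.0143] cover yaw -0.151
[324  14] [ 51.1 137.2]
[318 236] [  52.9 -107.8]
[311 258] [  45.1 -136.8]
[238 258] [ -46.4 -136.9]
[226  15] [-52.  136.1]
side 2242 [[335, 177], [334, 190], [308, 238], [275, 228], [275, 218], [306, 171]]
expected [[307.0, 227.0], [274.0, 218.0], [307.0, 171.0], [336.0, 178.0], [306.0, 239.0], [274.0, 230.0], [306.0, 182.0], [335.0, 189.0]]
tray [[0.664, -0.431], [0.475, -0.402], [0.544, -0.398], [0.647, 0.51]]
```

```bash
python3 -c "
from h import *
print(hand_in())"
```

```text
the job is handed in; nothing more can be done
None
```

The job is handed in at about 74 s, though `hand_in` returned no verdict: red glass clamped in cell_0, green in cell_2, their two plugs in the tray, plug_1 left in cell_1, and the cover down with a force drop as each clip passed, but I opened 15 pictures, one over your limit of 14.

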